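# Reset the tripped cut-out of a lab block heater

### The arm

A 6-joint arm with a two-finger parallel gripper is mounted at the origin on the work surface. World frame = base frame: x ahead of the robot, y to its left, z up, the work surface at z = 0. Lengths are in mm, angles in rad, forces in N, time in s.
With the tool pointing down it reaches from about 350 to 775 mm from the base axis. Payload 7.3 kg.
Tool frame: the origin (TCP) lies on the centre line of the jaws, within the pads' length; the fingertips stand 22 mm ahead of it and the grasp point (between the pads) lies 3 mm ahead of it; x points along the fingers, z is the direction in which the jaws open and shut, and the axes are right-handed (so a half turn about x gives the same grasp; the last joint's range is limited). The gripper opens to 92 mm and grips with 3 to 60 N. Pads are 19 mm wide; open, the fingers measure 130 mm over their backs; the gripper's body (75 mm by 190 mm) begins 47 mm behind the grasp point.
Start: joints at [0.968, 0.342, 1.524, -0, 1.275, -0.146], TCP at [231.554, 471.196, 248.741] pointing down, gripper open.
Joint ranges: [-2.53, 2.53], [-0.77, 2.02], [0.04, 2.7], [-1, 4.14], [0.28, 2.66], [-3.11, 3.11]. Speed limits (rad/s): [2.57, 2.57, 3.14, 3.14, 3.14, 3.14].

### API

Orientations are given as [roll, pitch, yaw] about the fixed x, y, z axes, in that order (R = Rz(yaw) Ry(pitch) Rx(roll)).
In Python, from plant import readout, imaging, bot gives the robot as it stands.
- The arm moves only by the tool arm_command, never from a script. Its argument "plan" is a list of rows, each an object of numbers: "tx", "ty", "tz": the shift along the tool's x, y, z in cm; "wx", "wy", "wz": the turn, a rotation vector about the tool's x, y, z in rad; "jaw": the opening, from -1 (shut) to 1 (fully open). In form: [{"tx": .., "ty": .., "tz": .., "wx": .., "wy": .., "wz": .., "jaw": ..}, ...]. A call has 1 to 20 rows; each row shifts and turns the commanded pose from where the row before left it, along the tool's axes as they then stand; what a row does not reach is not made up. A row lasts 1/10 s, in which the tool goes at most 50 mm and 8.59 degrees, less where a joint would pass 70% of its speed; a pose out of reach is approached as far as the arm can. A call with a gripper value outside its range is refused whole. The fingers move at their own pace and stop on an object; the grip force is fixed at half the most. Time passes only in rows, so rows that do not move let the fingers close. It gives the time, the measured TCP pose, the force and the opening at its end, in the units of the state.
- readout.get_obs(): the state, without advancing time (a new reading comes with each control period).
- imaging.capture(name): name is "scene" or "top"; returns the picture (384x512x3 uint8, blue, green, red); there is no depth.
- imaging.get_calibration(name): a dict with "fx", "fy", "cx", "cy" (pixels), "dist" ([k1, k2, p1, p2, k3] as OpenCV has them; the pictures are not rectified), "position" and "rotation" of the camera in the world. Camera axes: x right, y up, looking along -z (the intrinsics and any distortion apply to the point x, -y, -z); pixel columns grow to the right and rows downward; lengths in mm; the calibration is good to about 2 mm. A picture is of the moment at which its call begins. get_calibration takes no time and is no camera call.
- bot.close_job(): hands the job in, once; it reports no verdict.
The state is a dict: "time": time; "joint_positions": joint angles; "dq": joint speeds; "tau": joint torques, N m; "tool_pos": TCP position; "tcp_rot": TCP orientation; "contact_force": force on the tool from outside, world axes, zero at the start; "moment": the same for the moment, N m; "grip_width": finger opening in mm.
Only numpy, scipy, OpenCV 4.12 (cv2) and the standard library are available. Lean on these libraries where they do the work, as an engineer would, in place of code of your own. Each camera call takes 0.05 s, during which the arm holds its last target.

### The job

The heater's safety cut-out has tripped: swivel the flat metal cover on its top aside until the round port is clear, then pull the blue-handled reset rod out of its upright holder and with the rod's tip (never with the gripper itself) push the red button down in the port fully in. Then set the rod back upright in its holder without dropping it, let go, and swivel the cover back until it covers the port completely. Leave the bottle, the beaker and the jar alone.

Things in the scene. Friction and masses are not known exactly. Their poses are not given: they have to be found in the camera images.
- heater: Dry block heater, fixed to the bench: grey case, yellow top, 220 x 220 mm, flat top 80 mm up. Origin: centre of its underside. Its own -x side is the front with a black dial, roughly facing the robot (turned up to 20 degrees). On the far half four blue-capped tubes rise to 111 mm (own x 65 to 88 mm); on the near half are the port, at own (-30, -30) mm, and the pivot screw, at (-30, +30) mm.
- port (a point): Centre of the mouth of the round port, at the level of the heater's flat top (80 mm above the bench). The port is 28 mm across, 35 mm deep, vertical; the red button, 20 mm across, stands in its middle.
- pivot (a point): The brass pivot screw of the cover, on the axis (vertical), at the level of the cover's top face (85 mm above the bench); the head stands 3 mm above the cover. 60 mm from the port's centre, to the heater's own +y side of it.
- knob (a point): Centre of the upright black knob on the cover's free end: a round post 16 mm across and 36 mm tall, standing from 85 to 121 mm above the bench (this point at 103 mm), 60 mm from the pivot; directly over the port when the cover is shut.
- cover (a joint): Flat aluminium cover, 42 mm wide, 102 long, round ends, 4 thick (81 to 85 mm up), swinging level on the pivot screw. rad: 0 = shut against its stop, knob over the port; grows clockwise seen from above, the knob going towards the heater's front (dial) edge; stop at 1.75. Port clear beyond 0.65, wholly covered below 0.11. Starts at 0 to 0.35; stays where left; about 1 N at the knob.
- button (a joint): The red reset button down in the port. 0 = tripped (out), its top 19 mm below the port's mouth (61 mm above the bench); 0.008 m = fully pushed in against its stop (53 mm above the bench). It needs about 5 N downwards and stays where it is left.
- rod_grip (a point): Centre of the reset rod's blue handle, where to grip. Loose rod, 170 mm long, 60 g: round handle 18 mm across, 80 long, above a round steel shank 12 mm across, 90 long, with flat end. This point is on its axis, mid-handle, 130 mm from the tip; z runs along the rod away from the tip. It stands tip down in the holder, upright or leaning up to 9 degrees, handle centre about 147 mm up.
- rod_tip (a point): Centre of the flat lower end of the steel shank of the reset rod, 130 mm below the handle's centre; z runs up along the rod. In the holder it rests 17 mm above the bench.
- holder_mouth (a point): Centre of the mouth of the rod's holder, 92 mm above the bench: a white upright tube, 30 mm outside and 22 mm inside, 75 mm deep (its floor 17 mm above the bench), on a dark round foot 72 mm across; fixed to the bench.
- bottle: Bystander: white bottle with green cap, 60 mm across, 130 mm tall, origin at its underside. It and the holder stand on opposite sides of the heater, either way round.
- beaker: Bystander: glass beaker, 70 mm across, 80 mm tall, origin at its underside.
- jar: Bystander: amber jar with black lid, 60 mm across, 70 mm tall, origin at its underside.
There are look-alikes about, which are no part of the job. Of the things that look like the part that bears rod_grip, the largest one is meant.

How it is judged:
By the outcome, as a careful person would: the job done as asked, in the order asked, and still so for the second after the job is handed in, with the robot touching nothing.
It also fails if it takes over 72 s, if anything falls off the work surface, if the arm or the gripper's body presses on something with over 40 N, if the wrist force passes 120 N, or if a joint passes its speed limit or range.

## Working session

There is one attempt and no reset: what is moved stays moved. The work goes in short steps, Python scripts to look and compute and a tool call to move; the robot and the scene stay as the last step left them, time stands still between calls to the robot, and variables do not carry over. Pictures are saved under pics/ and viewed, and the job is handed in when it is done.

Besides the shell and the picture viewer there is one more tool, called after "Emit:" by a JSON object that holds its "api" and its "payload", one argument or row to a line. arm_command: Moves the arm, as the interface text tells. Its arguments: {"type":"object","properties":{"plan":{"type":"array"}},"required":["plan"]}

```bash
ls; mkdir -p pics; python3 - <<'E'
from plant import readout, imaging, bot
import cv2
o=readout.get_obs(); print(o)
for n in ("scene","top"):
    print(n, imaging.get_calibration(n))
    im=imaging.capture(n); cv2.imwrite(f"pics/{n}0.png",im)
E
```

```text
pics
{'time': 0.0, 'joint_positions': array([ 9.67997073e-01,  3.42704448e-01,  1.52500013e+00, -2.77122490e-06,
        1.27541037e+00, -1.45980237e-01]), 'dq': array([ 1.19313905e-03,  3.98844468e-04,  5.55713219e-04,  5.97998173e-05,
       -5.49126722e-04, -1.96492067e-03]), 'tau': array([-6.76736581e-04, -4.31236053e+01, -2.44217098e+01,  7.17036752e-02,
        5.60185465e-02, -1.33010640e-04]), 'tool_pos': array([231.334336  , 470.87224271, 248.06032244]), 'tcp_rot': array([ 2.99735319,  1.56927403, -2.171854  ]), 'contact_force': array([ 0.33277234, -0.4351897 , -0.13534998]), 'moment': array([-0.00039179, -0.03627713, -0.02611518]), 'grip_width': 91.93977154032824}
scene {'fx': 464.0632124729428, 'fy': 464.0632124729428, 'cx': 257.2012651873456, 'cy': 193.8498942486643, 'dist': array([-0.007258,  0.      ,  0.      ,  0.      ,  0.      ]), 'position': array([1448.1790122 , -648.0668048 ,  833.01192383]), 'rotation': array([0.97728905, 0.0187078 , 0.93623093])}
top {'fx': 374.82458084971034, 'fy': 374.82458084971034, 'cx': 253.93192868877313, 'cy': 195.0153400200917, 'dist': array([0.00683398, 0.        , 0.        , 0.        , 0.        ]), 'position': array([ 530.88397086,    9.34802288, 1068.09768576]), 'rotation': array([ 0.05960392, -0.00959808, -1.58843501])}
```

View pics/scene0.png

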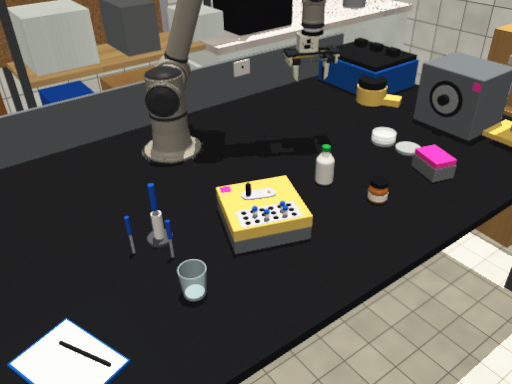

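View pics/top0.png

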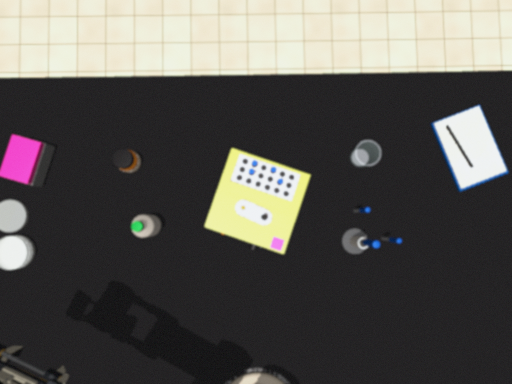

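```bash
cat > h.py <<'E'
import numpy as np, cv2
from scipy.spatial.transform import Rotation as Rn
from scipy.optimize import least_squares
from plant import readout, imaging
C={}
for n in ("scene","top"):
    c=imaging.get_calibration(n); R=Rn.from_euler('xyz',c['rotation']).as_matrix()
    K=np.array([[c['fx'],0,c['cx']],[0,c['fy'],c['cy']],[0,0,1]])
    C[n]=(K,np.array(c['dist']),np.array(c['position']),R@np.diag([1,-1,-1]))
def proj(n,P):
    K,d,p,R=C[n]; P=np.atleast_2d(np.asarray(P,float))
    q=(P-p)@R
    return cv2.projectPoints(q.reshape(-1,1,3),np.zeros(3),np.zeros(3),K,d)[0].reshape(-1,2)
def ray(n,uv):
    K,d,p,R=C[n]; x=cv2.undistortPoints(np.array([[uv]],float),K,d)[0,0]
    v=R@np.array([x[0],x[1],1]); return p,v/np.linalg.norm(v)
def onz(n,uv,z):
    p,v=ray(n,uv); return p+v*(z-p[2])/v[2]
def tri(a,b):
    f=lambda P: np.r_[(proj('scene',P)[0]-a),(proj('top',P)[0]-b)]
    s=least_squares(f,[500,0,80]); return s.x,s.fun
def crop(im,u0,v0,u1,v1,k,name):
    c=cv2.resize(im[v0:v1,u0:u1],None,fx=k,fy=k,interpolation=cv2.INTER_CUBIC)
    for u in range((u0+9)//10*10,u1,10):
        cv2.line(c,((u-u0)*k,0),((u-u0)*k,6),(0,255,255),1); cv2.putText(c,str(u),((u-u0)*k,16),0,.35,(0,255,255),1)
    for v in range((v0+9)//10*10,v1,10):
        cv2.line(c,(0,(v-v0)*k),(6,(v-v0)*k),(0,255,255),1); cv2.putText(c,str(v),(8,(v-v0)*k+4),0,.35,(0,255,255),1)
    cv2.imwrite('pics/'+name,c)
E
python3 - <<'E'
from h import *
s=cv2.imread('pics/scene0.png');t=cv2.imread('pics/top0.png')
crop(s,110,170,210,270,6,'s_rod.png');crop(t,325,190,425,265,8,'t_rod.png')
crop(s,210,170,320,250,7,'s_h.png');crop(t,195,140,320,260,5,'t_h.png')
E
```

```text
(no output)
```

View pics/s_rod.png

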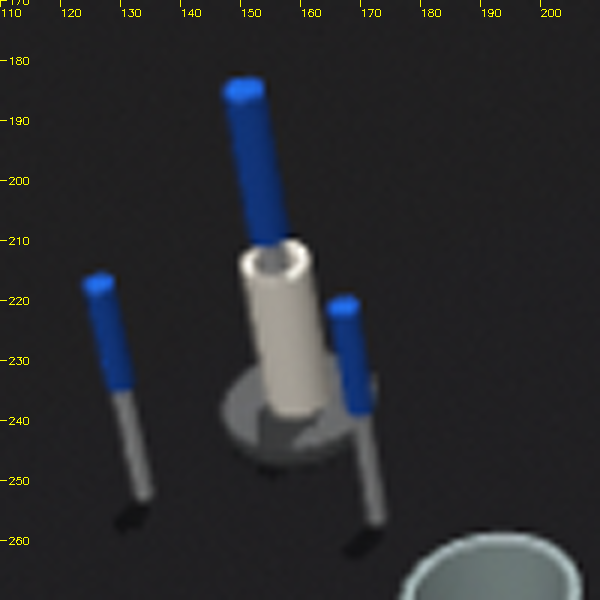

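View pics/t_rod.png

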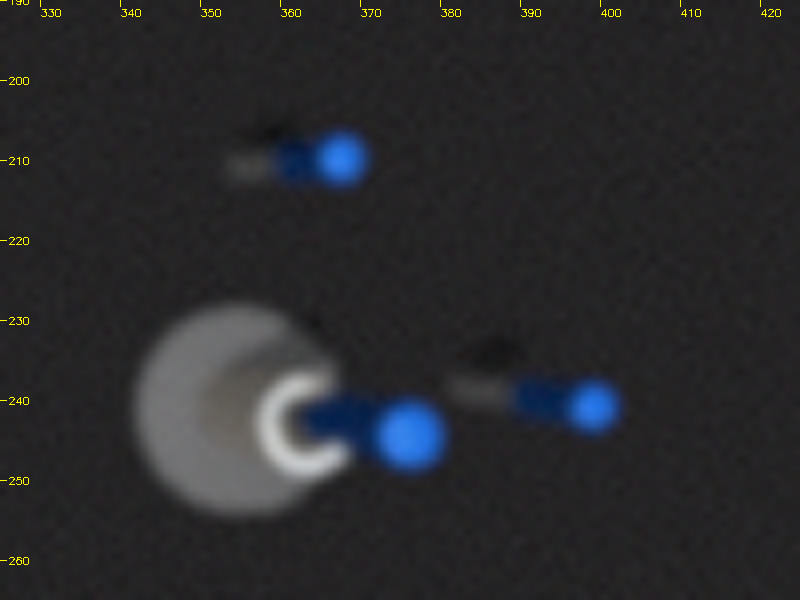

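View pics/s_h.png

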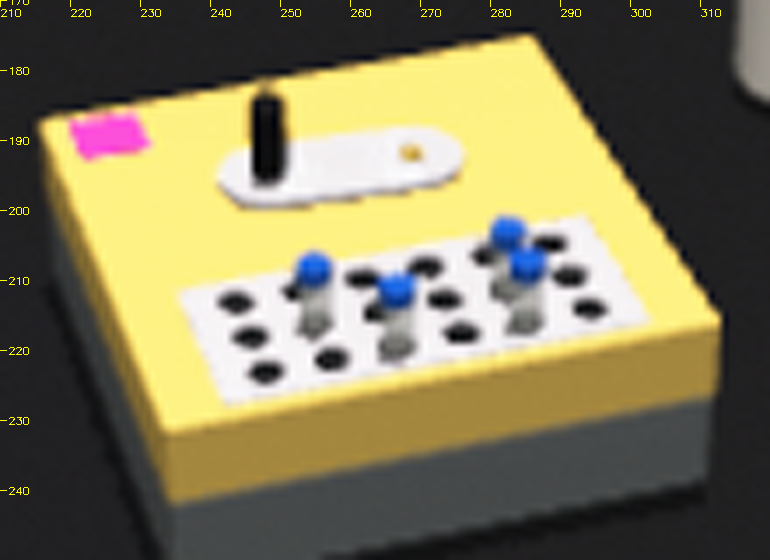

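View pics/t_h.png

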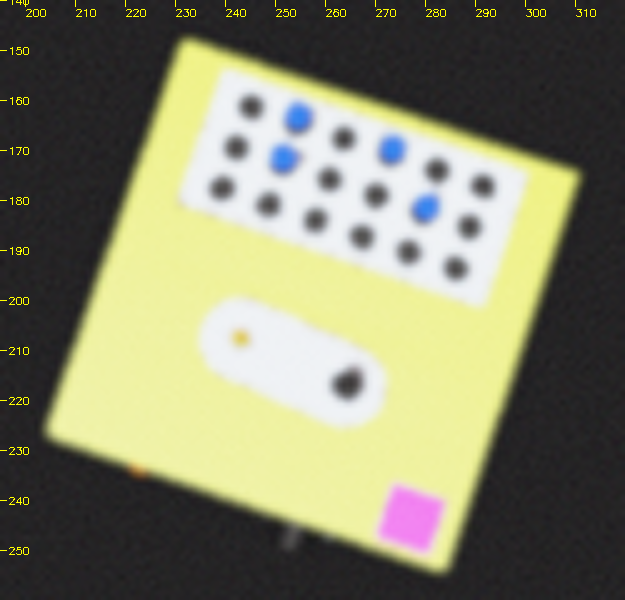

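```bash
python3 - <<'E'
from h import *
own=np.array([[-110,110],[-110,-110],[110,-110],[110,110]])
T=np.array([[204,226.6],[284.4,254.6],[311,174.4],[232,147.6]])-.4
S=np.array([[285.7,175],[215.7,187.1],[234,231.7],[312.6,215.7]])-.43
def w(p,o,z):
    c,s=np.cos(p[2]),np.sin(p[2]); o=np.atleast_2d(o)
    return np.c_[p[0]+c*o[:,0]-s*o[:,1],p[1]+s*o[:,0]+c*o[:,1],np.full(len(o),z)]
f=lambda p:np.r_[(proj('top',w(p,own,80))-T).ravel(),(proj('scene',w(p,own,80))-S).ravel()]
s=least_squares(f,[530,0,0]);print('heater',s.x,np.abs(s.fun).max(),np.round(s.fun.reshape(2,4,2),1).tolist())
p=s.x
port=w(p,[-30,-30],80)[0];piv=w(p,[-30,30],85)[0]
print('port',port,'piv',piv,proj('top',piv),proj('scene',piv))
ktop=onz('top',(195+348/5-.4,140+383/5-.4),85); print('rough knob base top',ktop)
kt,_=tri(np.array([210+267/7-.43,170+95/7-.43]),np.array([195+352/5-.4,140+376/5-.4]));print('knob top',kt,_)
for k in (kt,):
    d=k-piv;print('knob ang own', np.hypot(*d[:2]), np.arctan2(d[1],d[0])-p[2])
hm,r=tri(np.array([155.6,213.3]),np.array([362.7,242.7]));print('holder',hm,r, onz('top',(362.7,242.7),92),onz('scene',(155.6,213.3),92))
rt,r=tri(np.array([150.3,184.6]),np.array([375.8,243.9]));print('rod top',rt,r)
for n,a,b in (('penA',(125.9,216.8),(398.8,240.4)),('penB',(166.8,220.6),(367.1,209.4))):
    print(n,tri(np.array(a),np.array(b)))
print('bottle',tri(np.array((325.5,148)),np.array((137,226.5)))[0])
E
```

```text
heater [ 5.76063910e+02 -9.41093838e+00 -3.46916732e-01] 0.8349231319302817 [[[0.3, -0.0], [-0.7, -0.8], [-0.8, 0.3], [-0.2, 0.4]], [[-0.3, 0.5], [-0.2, 0.5], [-0.6, 0.0], [-0.2, 0.4]]]
port [537.65114957 -27.42370781  80.        ] piv [558.05114023  29.00182171  85.        ] [[242.65524824 207.13657633]] [[268.08990453 191.88813585]]
rough knob base top [533.33707018 -27.03439486  85.        ]
knob top [536.87145768 -27.3289128  126.68541653] [-0.13067853  0.00033718 -0.09605949 -0.06520699]
knob ang own 60.18081590884613 -1.5835162116887487
holder [ 460.39764175 -280.88289601   91.27425359] [-0.18330917 -0.03358843 -0.15002007 -0.08734519] [ 460.21790786 -281.04912357   92.        ] [ 461.8113896  -280.91533949   92.        ]
rod top [ 463.99505994 -283.0839169   186.66430884] [-0.24714928 -0.05095372 -0.19187895 -0.10954911]
penA (array([ 466.63865712, -363.40468128,  121.00639098]), array([-0.1453656 , -0.03506342, -0.12242494, -0.06778469]))
penB (array([ 545.97959748, -286.51315827,  120.56144126]), array([-0.07461957, -0.01179638, -0.06315234, -0.03759692]))
bottle [513.26339352 294.28508142 120.94690911]
```

```bash
cat >> h.py <<'E'
def tool():
    o=readout.get_obs(); return np.array(o['tool_pos']),Rn.from_euler('xyz',o['tcp_rot']).as_matrix(),o
def delta(P,Rt=None,off=3.0):
    """tool shift cm (tool axes now) to bring grasp point to P"""
    p,R,o=tool(); g=p+R[:,0]*off
    d=R.T@(np.asarray(P)-g)/10
    r=Rn.from_matrix(R.T@Rt).as_rotvec() if Rt is not None else None
    return d,r
def Rdown(yaw,axis=(0,0,-1)):
    """tool x along axis, tool z horizontal-ish at yaw"""
    x=np.array(axis,float);x/=np.linalg.norm(x)
    z=np.array([np.cos(yaw),np.sin(yaw),0]);z-=x*(z@x);z/=np.linalg.norm(z)
    return np.c_[x,np.cross(z,x),z]
E
python3 - <<'E'
from h import *
p,R,o=tool();print(p,R.round(4).tolist()); print('z yaw',np.arctan2(R[1,2],R[0,2]))
# rod silhouette fit
def masks(n,f):
    im=cv2.imread(f); h=cv2.cvtColor(im,cv2.COLOR_BGR2HSV)
    return ((h[...,0]>100)&(h[...,0]<125)&(h[...,1]>120)&(h[...,2]>50)).astype(float)
M={'scene':masks('scene','pics/scene0.png'),'top':masks('top','pics/top0.png')}
box={'scene':(135,175,165,214),'top':(350,230,390,256)}
th=np.linspace(0,2*np.pi,24,endpoint=False)
def sil(n,p):
    tip=np.array([p[0],p[1],17.]);a=np.array([p[2],p[3],1]);a/=np.linalg.norm(a)
    e1=np.cross(a,[0,1,0]);e1/=np.linalg.norm(e1);e2=np.cross(a,e1)
    ring=9*(np.cos(th)[:,None]*e1+np.sin(th)[:,None]*e2)
    q=np.r_[tip+a*90+ring,tip+a*170+ring]
    uv=proj(n,q); x0,y0,x1,y1=box[n];k=8
    hull=cv2.convexHull(((uv-[x0,y0]+.5)*k).astype(np.float32)).astype(int)
    im=np.zeros(((y1-y0)*k,(x1-x0)*k),np.uint8);cv2.fillConvexPoly(im,hull,1)
    return cv2.resize(im.astype(np.float32),(x1-x0,y1-y0),interpolation=cv2.INTER_AREA)
def cost(p):
    c=0
    for n in M:
        x0,y0,x1,y1=box[n];c+=((sil(n,p)-M[n][y0:y1,x0:x1])**2).sum()
    return c
from scipy.optimize import differential_evolution
r=differential_evolution(cost,[(450,470),(-292,-270),(-.17,.17),(-.17,.17)],seed=1,maxiter=150,popsize=12)
print(r.x,r.fun,[M[n][box[n][1]:box[n][3],box[n][0]:box[n][2]].sum() for n in M])
x=r.x;a=np.array([x[2],x[3],1]);a/=np.linalg.norm(a);t=np.array([x[0],x[1],17])
print('axis',a,'at mouth',t+a*75,'grip',t+a*130,'top',t+a*170)
for yaw in (0,.5,1,1.5): pass
E
```

```text
[231.33813745 470.91256667 248.12724143] [[-0.0008, -0.8975, 0.441], [-0.0011, 0.441, 0.8975], [-1.0, 0.0002, -0.0013]]
z yaw 1.1140671778418934
[ 4.60675460e+02 -2.82201623e+02  1.67166304e-02 -7.47107750e-03] 51.788818359375 [np.float64(206.0), np.float64(130.0)]
axis [ 0.01671383 -0.00746983  0.99983241] at mouth [ 461.92899707 -282.76185973   91.98743081] grip [ 462.84825765 -283.17270013  146.9782134 ] top [ 463.51681081 -283.47149315  186.97150983]
```

```bash
python3 - <<'E'
from h import *
d,r=delta([537.2,-27.4,245],Rdown(2.19));print(d,r,d/16)
E
```

```text
[ 4.56441494e-02 -4.94274863e+01 -3.12341296e+01] [-1.07593277e+00 -1.11462464e-03 -8.91131917e-04] [ 2.85275934e-03 -3.08921790e+00 -1.95213310e+00]
```

Emit:
{"api": "arm_command", "payload": {
  "plan": [
    {"ty": -3.09,"tz": -1.952,"jaw": -0.3},
    {"ty": -3.09,"tz": -1.952,"jaw": -0.3},
    {"ty": -3.09,"tz": -1.952,"jaw": -0.3},
    {"ty": -3.09,"tz": -1.952,"jaw": -0.3},
    {"ty": -3.09,"tz": -1.952,"jaw": -0.3},
    {"ty": -3.09,"tz": -1.952,"jaw": -0.3},
    {"ty": -3.09,"tz": -1.952,"jaw": -0.3},
    {"ty": -3.09,"tz": -1.952,"jaw": -0.3},
    {"ty": -3.09,"tz": -1.952,"jaw": -0.3},
    {"ty": -3.09,"tz": -1.952,"jaw": -0.3},
    {"ty": -3.09,"tz": -1.952,"jaw": -0.3},
    {"ty": -3.09,"tz": -1.952,"jaw": -0.3},
    {"ty": -3.09,"tz": -1.952,"jaw": -0.3},
    {"ty": -3.09,"tz": -1.952,"jaw": -0.3},
    {"ty": -3.09,"tz": -1.952,"jaw": -0.3},
    {"ty": -3.09,"tz": -1.952,"jaw": -0.3}
  ]
}}

```text
invalid input at $.plan[0]: expected keys tx, ty, tz, wx, wy, wz, jaw
```

Emit:
{"api": "arm_command", "payload": {
  "plan": [
    {"wx": -0.12,"jaw": -0.3},
    {"wx": -0.12,"jaw": -0.3},
    {"wx": -0.12,"jaw": -0.3},
    {"wx": -0.12,"jaw": -0.3},
    {"wx": -0.12,"jaw": -0.3},
    {"wx": -0.12,"jaw": -0.3},
    {"wx": -0.12,"jaw": -0.3},
    {"wx": -0.12,"jaw": -0.3},
    {"wx": -0.115,"jaw": -0.3},
    {"jaw": -0.3},
    {"jaw": -0.3}
  ]
}}

```text
invalid input at $.plan[0]: expected keys tx, ty, tz, wx, wy, wz, jaw
```

```bash
python3 - <<'E'
from h import *
p,R,o=tool();print(p,o['grip_width'],o['contact_force'],R.round(4).tolist(),o['joint_positions'])
d,r=delta([537.2,-27.4,110],Rdown(2.19));print(d,r)
E
```

```text
[231.33813745 470.91256667 248.12724143] 91.54142611792433 [-0.68959893  0.65573194 -0.26821229] [[-0.0008, -0.8975, 0.441], [-0.0011, 0.441, 0.8975], [-1.0, 0.0002, -0.0013]] [ 9.68040985e-01  3.42633152e-01  1.52491441e+00 -1.35854318e-05
  1.27540425e+00 -1.46022105e-01]
[ 13.54563168 -49.4299826  -31.21595077] [-1.07593277e+00 -1.11462464e-03 -8.91131917e-04]
```

Emit:
{"api": "arm_command", "payload": {
  "plan": [
    {"tx": 0,"ty": -2.0,"tz": -1.27,"wx": 0,"wy": 0,"wz": 0,"jaw": -0.3},
    {"tx": 0,"ty": -3.95,"tz": -2.5,"wx": 0,"wy": 0,"wz": 0,"jaw": -0.3},
    {"tx": 0,"ty": -3.95,"tz": -2.5,"wx": 0,"wy": 0,"wz": 0,"jaw": -0.3},
    {"tx": 0,"ty": -3.95,"tz": -2.5,"wx": 0,"wy": 0,"wz": 0,"jaw": -0.3},
    {"tx": 0,"ty": -3.95,"tz": -2.5,"wx": 0,"wy": 0,"wz": 0,"jaw": -0.3},
    {"tx": 0,"ty": -3.95,"tz": -2.5,"wx": 0,"wy": 0,"wz": 0,"jaw": -0.3},
    {"tx": 0,"ty": -3.95,"tz": -2.5,"wx": 0,"wy": 0,"wz": 0,"jaw": -0.3},
    {"tx": 0,"ty": -3.95,"tz": -2.5,"wx": 0,"wy": 0,"wz": 0,"jaw": -0.3},
    {"tx": 0,"ty": -3.95,"tz": -2.5,"wx": 0,"wy": 0,"wz": 0,"jaw": -0.3},
    {"tx": 0,"ty": -3.95,"tz": -2.5,"wx": 0,"wy": 0,"wz": 0,"jaw": -0.3},
    {"tx": 0,"ty": -3.95,"tz": -2.5,"wx": 0,"wy": 0,"wz": 0,"jaw": -0.3},
    {"tx": 0,"ty": -3.95,"tz": -2.5,"wx": 0,"wy": 0,"wz": 0,"jaw": -0.3},
    {"tx": 0,"ty": -3.95,"tz": -2.5,"wx": 0,"wy": 0,"wz": 0,"jaw": -0.3},
    {"tx": 0,"ty": 0,"tz": 0,"wx": 0,"wy": 0,"wz": 0,"jaw": -0.3}
  ]
}}

```text
time: 1.5
tool_pos: [539.0, -32.0, 247.7]
tcp_rot: [-2.521, 1.569, -1.412]
contact_force: [-0.8, -0.4, -0.6]
grip_width: 32.2
```

Emit:
{"api": "arm_command", "payload": {
  "plan": [
    {"tx": 0,"ty": 0,"tz": 0,"wx": -0.135,"wy": 0,"wz": 0,"jaw": -0.3},
    {"tx": 0,"ty": 0,"tz": 0,"wx": -0.135,"wy": 0,"wz": 0,"jaw": -0.3},
    {"tx": 0,"ty": 0,"tz": 0,"wx": -0.135,"wy": 0,"wz": 0,"jaw": -0.3},
    {"tx": 0,"ty": 0,"tz": 0,"wx": -0.135,"wy": 0,"wz": 0,"jaw": -0.3},
    {"tx": 0,"ty": 0,"tz": 0,"wx": -0.135,"wy": 0,"wz": 0,"jaw": -0.3},
    {"tx": 0,"ty": 0,"tz": 0,"wx": -0.135,"wy": 0,"wz": 0,"jaw": -0.3},
    {"tx": 0,"ty": 0,"tz": 0,"wx": -0.135,"wy": 0,"wz": 0,"jaw": -0.3},
    {"tx": 0,"ty": 0,"tz": 0,"wx": -0.13,"wy": 0,"wz": 0,"jaw": -0.3},
    {"tx": 0,"ty": 0,"tz": 0,"wx": 0,"wy": 0,"wz": 0,"jaw": -0.3},
    {"tx": 0,"ty": 0,"tz": 0,"wx": 0,"wy": 0,"wz": 0,"jaw": -0.3}
  ]
}}

```text
time: 2.5
tool_pos: [536.6, -26.8, 248.5]
tcp_rot: [0.457, 1.57, 2.643]
contact_force: [-0.7, -0.5, 0.4]
grip_width: 32.0
```

```bash
python3 - <<'E'
from h import *
p,R,o=tool();print(o['time'],p,o['grip_width'],o['contact_force'],R.round(4).tolist(),o['joint_positions'])
d,r=delta([537.2,-27.4,110],Rdown(2.19));print(d,r)
E
```

```text
2.5 [536.62472049 -26.8037751  248.53513295] 32.043153920653666 [-0.70692181 -0.53379467  0.35281548] [[-0.0006, -0.8167, -0.5771], [0.0003, -0.5771, 0.8167], [-1.0, 0.0003, 0.0006]] [-1.92700037e-01  3.65045363e-01  1.49011768e+00  2.15153781e-04
  1.28708259e+00 -2.37868277e+00]
[13.55345591 -0.01676041 -0.09040664] [-0.00407756  0.00061532 -0.0003007 ]
```

Emit:
{"api": "arm_command", "payload": {
  "plan": [
    {"tx": 2,"ty": 0,"tz": -0.05,"wx": 0,"wy": 0,"wz": 0,"jaw": -0.3},
    {"tx": 3,"ty": 0,"tz": 0,"wx": 0,"wy": 0,"wz": 0,"jaw": -0.3},
    {"tx": 3,"ty": 0,"tz": 0,"wx": 0,"wy": 0,"wz": 0,"jaw": -0.3},
    {"tx": 2,"ty": 0,"tz": 0,"wx": 0,"wy": 0,"wz": 0,"jaw": -0.3},
    {"tx": 1.2,"ty": 0,"tz": 0,"wx": 0,"wy": 0,"wz": 0,"jaw": -0.3},
    {"tx": 1.2,"ty": 0,"tz": 0,"wx": 0,"wy": 0,"wz": 0,"jaw": -0.3},
    {"tx": 1.1,"ty": 0,"tz": 0,"wx": 0,"wy": 0,"wz": 0,"jaw": -0.3},
    {"tx": 0,"ty": 0,"tz": 0,"wx": 0,"wy": 0,"wz": 0,"jaw": -0.3}
  ]
}}

```text
time: 3.3
tool_pos: [536.7, -27.6, 112.7]
tcp_rot: [0.694, 1.569, 2.882]
contact_force: [-0.1, 0.4, 0.0]
grip_width: 31.8
```

```bash
python3 - <<'E'
from h import *
p,R,o=tool();print(o['time'],p,o['grip_width'],o['contact_force'])
s=imaging.capture('scene');crop(s,200,130,320,230,6,'s1.png')
piv=np.array([558.05,29.0]);q=-.347
prev=None
for th in np.arange(0,1.31,.1):
    u=np.array([-np.sin(th),-np.cos(th)]);c,s_=np.cos(q),np.sin(q)
    w=piv+60*np.array([c*u[0]-s_*u[1],s_*u[0]+c*u[1]])
    d,_=delta([*w,110]);
    print(round(th,1),w.round(1),d.round(2),None if prev is None else (d-prev).round(3));prev=d
E
```

```text
3.3 [536.74871975 -27.59769199 112.66380808] 31.845544007627463 [-0.11125835  0.44088647  0.03909979]
0.0 [537.6 -27.4] [ 0.05 -0.05 -0.  ] None
0.1 [532.1 -25.1] [0.05 0.26 0.51] [0.    0.317 0.509]
0.2 [526.8 -22.2] [0.05 0.53 1.04] [0.    0.264 0.538]
0.3 [521.9 -18.9] [0.05 0.74 1.61] [0.    0.209 0.562]
0.4 [517.3 -15. ] [0.05 0.89 2.19] [0.    0.152 0.58 ]
0.5 [513.1 -10.7] [0.05 0.98 2.78] [0.    0.093 0.592]
0.6 [509.3  -6. ] [0.05 1.02 3.38] [0.    0.034 0.599]
0.7 [506.1  -1. ] [0.05 0.99 3.98] [ 0.    -0.026  0.599]
0.8 [503.4   4.3] [0.05 0.9  4.57] [ 0.    -0.086  0.594]
0.9 [501.2   9.9] [0.05 0.76 5.15] [ 0.    -0.145  0.582]
1.0 [499.5  15.7] [0.05 0.56 5.72] [ 0.    -0.202  0.565]
1.1 [498.5  21.6] [0.05 0.3  6.26] [ 0.    -0.258  0.542]
1.2 [498.1  27.6] [ 0.05 -0.01  6.77] [ 0.    -0.31   0.513]
1.3 [498.2  33.6] [ 0.05 -0.37  7.25] [ 0.   -0.36  0.48]
```

View pics/s1.png

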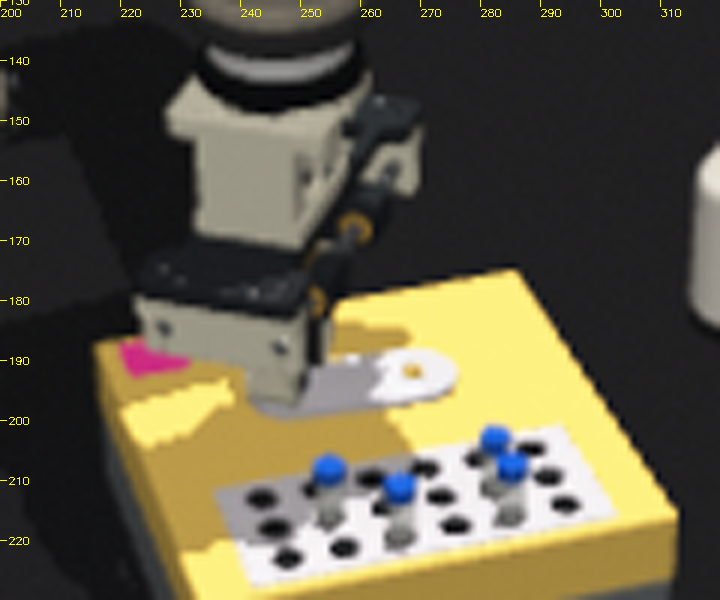

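The knob is hidden between the fingers at about (247,188), and the cover still sits shut. Next I swing it along the arc.

Emit:
{"api": "arm_command", "payload": {
  "plan": [
    {"tx": 0,"ty": 0.27,"tz": 0.51,"wx": 0,"wy": 0,"wz": 0,"jaw": -0.3},
    {"tx": 0,"ty": 0.26,"tz": 0.54,"wx": 0,"wy": 0,"wz": 0,"jaw": -0.3},
    {"tx": 0,"ty": 0.21,"tz": 0.56,"wx": 0,"wy": 0,"wz": 0,"jaw": -0.3},
    {"tx": 0,"ty": 0.15,"tz": 0.58,"wx": 0,"wy": 0,"wz": 0,"jaw": -0.3},
    {"tx": 0,"ty": 0.09,"tz": 0.59,"wx": 0,"wy": 0,"wz": 0,"jaw": -0.3},
    {"tx": 0,"ty": 0.03,"tz": 0.6,"wx": 0,"wy": 0,"wz": 0,"jaw": -0.3},
    {"tx": 0,"ty": -0.03,"tz": 0.6,"wx": 0,"wy": 0,"wz": 0,"jaw": -0.3},
    {"tx": 0,"ty": -0.09,"tz": 0.59,"wx": 0,"wy": 0,"wz": 0,"jaw": -0.3},
    {"tx": 0,"ty": -0.15,"tz": 0.58,"wx": 0,"wy": 0,"wz": 0,"jaw": -0.3},
    {"tx": 0,"ty": -0.2,"tz": 0.56,"wx": 0,"wy": 0,"wz": 0,"jaw": -0.3},
    {"tx": 0,"ty": -0.26,"tz": 0.54,"wx": 0,"wy": 0,"wz": 0,"jaw": -0.3},
    {"tx": 0,"ty": -0.31,"tz": 0.51,"wx": 0,"wy": 0,"wz": 0,"jaw": -0.3},
    {"tx": 0,"ty": -0.36,"tz": 0.48,"wx": 0,"wy": 0,"wz": 0,"jaw": -0.3},
    {"tx": 0,"ty": 0,"tz": 0,"wx": 0,"wy": 0,"wz": 0,"jaw": -0.3}
  ]
}}

```text
time: 4.75
tool_pos: [498.5, 34.5, 113.7]
tcp_rot: [-0.672, 1.57, 1.518]
contact_force: [0.3, 0.6, -0.6]
grip_width: 31.9
```

Emit:
{"api": "arm_command", "payload": {
  "plan": [
    {"tx": 0,"ty": 0,"tz": -0.4,"wx": 0,"wy": 0,"wz": 0,"jaw": -0.2},
    {"tx": -1,"ty": 0,"tz": 0,"wx": 0,"wy": 0,"wz": 0,"jaw": -0.1},
    {"tx": -3,"ty": 0,"tz": 0,"wx": 0,"wy": 0,"wz": 0,"jaw": -0.1},
    {"tx": -4,"ty": 0,"tz": 0,"wx": 0,"wy": 0,"wz": 0,"jaw": -0.1},
    {"tx": -4,"ty": 0,"tz": 0,"wx": 0,"wy": 0,"wz": 0,"jaw": 0.1},
    {"tx": -1.5,"ty": 0,"tz": 0,"wx": 0,"wy": 0,"wz": 0,"jaw": 0.1},
    {"tx": 0,"ty": 0,"tz": 0,"wx": 0,"wy": 0,"wz": 0,"jaw": 0.1}
  ]
}}

```text
time: 5.45
tool_pos: [502.1, 29.9, 252.0]
tcp_rot: [-2.253, 1.564, -0.065]
contact_force: [0.5, -0.7, -0.8]
grip_width: 50.3
```

```bash
python3 - <<'E'
from h import *
p,R,o=tool();print(o['time'],p,o['grip_width'],o['contact_force'],o['joint_positions'])
s=imaging.capture('scene');cv2.imwrite('pics/scene2.png',s);crop(s,205,130,320,230,6,'s2.png')
for yaw in (2.19,1.6): print(yaw,delta([462.9,-283.1,245],Rdown(yaw)))
E
```

```text
5.45 [502.07107915  29.92502361 251.96567555] 50.33435023240526 [ 0.5262025  -0.73766123 -0.82135608] [-9.30661395e-02  2.95558763e-01  1.58243687e+00  1.91442645e-04
  1.25715730e+00 -2.28168888e+00]
2.19 (array([  0.17563189,  21.25451696, -23.30989378]), array([-0.00138394, -0.00154508,  0.00204887]))
1.6 (array([  0.17563189,  21.25451696, -23.30989378]), array([ 0.58861573, -0.00089552,  0.00244472]))
```

View pics/s2.png

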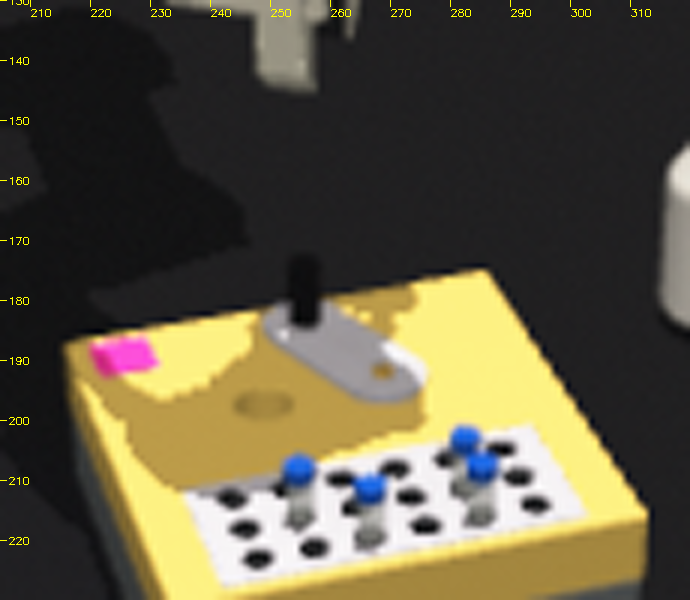

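The cover is open about 1.15 rad, and the port at (247.5,197) is clear. For the rod, the candidates are the holder rod at (152,195), which is the large one, and two smaller loose pens at (128,225) and (169,232). The close crop confirmed the one in the holder.

Emit:
{"api": "arm_command", "payload": {
  "plan": [
    {"tx": 0,"ty": 1.45,"tz": -1.6,"wx": 0,"wy": 0,"wz": 0,"jaw": 0.3},
    {"tx": 0,"ty": 2.8,"tz": -3.1,"wx": 0,"wy": 0,"wz": 0,"jaw": 0.3},
    {"tx": 0,"ty": 2.8,"tz": -3.1,"wx": 0,"wy": 0,"wz": 0,"jaw": 0.3},
    {"tx": 0,"ty": 2.8,"tz": -3.1,"wx": 0,"wy": 0,"wz": 0,"jaw": 0.3},
    {"tx": 0,"ty": 2.8,"tz": -3.1,"wx": 0,"wy": 0,"wz": 0,"jaw": 0.3},
    {"tx": 0,"ty": 2.8,"tz": -3.1,"wx": 0,"wy": 0,"wz": 0,"jaw": 0.3},
    {"tx": 0,"ty": 2.8,"tz": -3.1,"wx": 0,"wy": 0,"wz": 0,"jaw": 0.3},
    {"tx": 0,"ty": 2.8,"tz": -3.1,"wx": 0,"wy": 0,"wz": 0,"jaw": 0.3},
    {"tx": 0,"ty": 0.2,"tz": -0.2,"wx": 0,"wy": 0,"wz": 0,"jaw": 0.3},
    {"tx": 0,"ty": 0,"tz": 0,"wx": 0,"wy": 0,"wz": 0,"jaw": 0.3},
    {"tx": 0,"ty": 0,"tz": 0,"wx": 0,"wy": 0,"wz": 0,"jaw": 0.3}
  ]
}}

```text
time: 6.6
tool_pos: [463.6, -283.2, 247.7]
tcp_rot: [0.025, 1.568, 2.214]
contact_force: [0.1, -0.8, 0.2]
grip_width: 59.5
```

```bash
python3 - <<'E'
from h import *
p,R,o=tool();print(o['time'],p,o['grip_width'],o['contact_force'],o['joint_positions'])
a=np.array([ 0.01671383,-0.00746983,0.99983241]); print(delta([462.9,-283.2,152],Rdown(2.19,-a)),delta([462.9,-283.2,152],Rdown(2.19)))
# port check: ellipse centre in scene2 
print(onz('scene',(205+263/6-.42,130+404/6-.42),80))
E
```

```text
6.6 [ 463.57568113 -283.20702049  247.71141042] 59.47962332850651 [ 0.140933   -0.7614287   0.22097179] [-6.89837586e-01  3.77522657e-01  1.47346849e+00  6.09431032e-04
  1.29302188e+00 -2.87935605e+00]
(array([9.27121371, 0.05405006, 0.01592444]), array([-0.00056507, -0.01329151,  0.00922044])) (array([9.27121371, 0.05405006, 0.01592444]), array([-6.49365823e-04,  2.48951744e-03, -6.10214066e-05]))
[537.93259657 -26.88538535  80.        ]
```

Emit:
{"api": "arm_command", "payload": {
  "plan": [
    {"tx": 2,"ty": 0.05,"tz": 0,"wx": 0,"wy": 0,"wz": 0,"jaw": 0.3},
    {"tx": 3,"ty": 0,"tz": 0,"wx": 0,"wy": 0,"wz": 0,"jaw": 0.2},
    {"tx": 2.3,"ty": 0,"tz": 0,"wx": 0,"wy": 0,"wz": 0,"jaw": 0.2},
    {"tx": 1.5,"ty": 0,"tz": 0,"wx": 0,"wy": 0,"wz": 0,"jaw": 0.1},
    {"tx": 0.5,"ty": 0,"tz": 0,"wx": 0,"wy": 0,"wz": 0,"jaw": 0},
    {"tx": 0,"ty": 0,"tz": 0,"wx": 0,"wy": 0,"wz": 0,"jaw": -0.3},
    {"tx": 0,"ty": 0,"tz": 0,"wx": 0,"wy": 0,"wz": 0,"jaw": -0.5}
  ]
}}

```text
time: 7.3
tool_pos: [464.0, -284.4, 156.6]
tcp_rot: [-2.799, 1.569, -0.609]
contact_force: [-0.3, 1.0, -0.1]
grip_width: 34.2
```

```bash
python3 - <<'E'
from h import *
p,R,o=tool();print(o['time'],p,o['grip_width'],o['contact_force'])
s=imaging.capture('scene');crop(s,100,130,220,250,5,'s3.png')
E
```

```text
7.3 [ 463.99737165 -284.35799324  156.56672547] 34.19745306277629 [-0.34397586  1.04714241 -0.10388919]
```

View pics/s3.png

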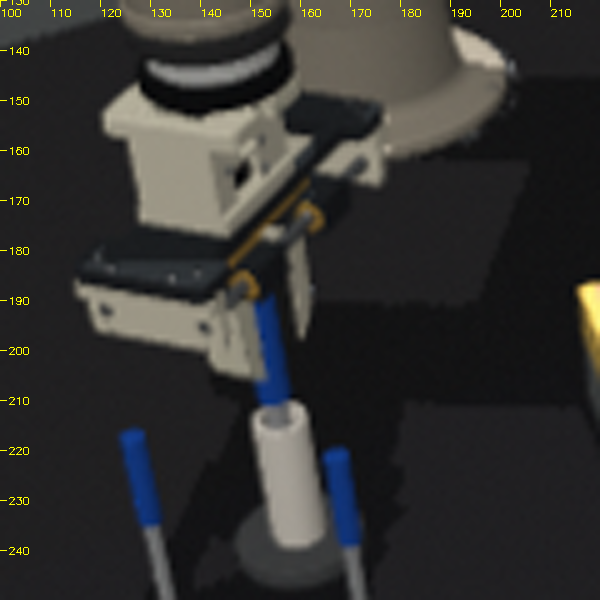

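The handle at (153,200) is between the fingers, so I close and then lift.

Emit:
{"api": "arm_command", "payload": {
  "plan": [
    {"tx": 0,"ty": 0,"tz": 0,"wx": 0,"wy": 0,"wz": 0,"jaw": -0.7},
    {"tx": 0,"ty": 0,"tz": 0,"wx": 0,"wy": 0,"wz": 0,"jaw": -0.9},
    {"tx": 0,"ty": 0,"tz": 0,"wx": 0,"wy": 0,"wz": 0,"jaw": -1},
    {"tx": 0,"ty": 0,"tz": 0,"wx": 0,"wy": 0,"wz": 0,"jaw": -1},
    {"tx": 0,"ty": 0,"tz": 0,"wx": 0,"wy": 0,"wz": 0,"jaw": -1}
  ]
}}

```text
time: 7.85
tool_pos: [463.7, -284.9, 156.5]
tcp_rot: [-2.706, 1.569, -0.517]
contact_force: [0.4, 0.5, 5.7]
grip_width: 17.5
```

```bash
python3 - <<'E'
from h import *
p,R,o=tool();print(o['time'],p,o['grip_width'],o['contact_force'],o['moment'])
g=p+3*R[:,0];print('grasp',g)
E
```

```text
7.85 [ 463.70781459 -284.90528718  156.45867687] 17.509041198330824 [0.36395461 0.53593447 5.69214844] [ 0.33125227  0.18612485 -0.05131313]
grasp [ 463.71126554 -284.90725035  153.45867949]
```

Emit:
{"api": "arm_command", "payload": {
  "plan": [
    {"tx": -0.5,"ty": 0,"tz": 0,"wx": 0,"wy": 0,"wz": 0,"jaw": -1},
    {"tx": -1,"ty": 0,"tz": 0,"wx": 0,"wy": 0,"wz": 0,"jaw": -1},
    {"tx": -2,"ty": 0,"tz": 0,"wx": 0,"wy": 0,"wz": 0,"jaw": -1},
    {"tx": -2.5,"ty": 0,"tz": 0,"wx": 0,"wy": 0,"wz": 0,"jaw": -1},
    {"tx": -2.5,"ty": 0,"tz": 0,"wx": 0,"wy": 0,"wz": 0,"jaw": -1},
    {"tx": -2,"ty": 0,"tz": 0,"wx": 0,"wy": 0,"wz": 0,"jaw": -1},
    {"tx": -1,"ty": 0,"tz": 0,"wx": 0,"wy": 0,"wz": 0,"jaw": -1},
    {"tx": 0,"ty": 0,"tz": 0,"wx": 0,"wy": 0,"wz": 0,"jaw": -1},
    {"tx": 0,"ty": 0,"tz": 0,"wx": 0,"wy": 0,"wz": 0,"jaw": -1}
  ]
}}

```text
time: 8.75
tool_pos: [463.1, -284.5, 269.9]
tcp_rot: [0.205, 1.57, 2.394]
contact_force: [0.1, 0.7, -0.8]
grip_width: 17.5
```

```bash
python3 - <<'E'
from h import *
p,R,o=tool();print(o['time'],p,o['grip_width'],o['contact_force'],o['joint_positions'])
s=imaging.capture('scene');crop(s,110,130,210,250,6,'s4.png')
t=imaging.capture('top');crop(t,330,200,430,270,8,'t4.png')
g=p+3*R[:,0]
tip=g-[0,0,135.];print(tip,proj('scene',[tip,g-[0,0,45.]]),proj('top',[tip]))
E
```

```text
8.75 [ 463.11097318 -284.46694451  269.9427436 ] 17.456193396080945 [ 0.0553422   0.65541249 -0.82404536] [-6.91908471e-01  3.61322820e-01  1.43550818e+00  7.08386051e-05
  1.34600798e+00 -2.88089680e+00]
[ 463.10822624 -284.4643995   131.94274594] [[152.47633234 201.89725179]
 [147.3581591  172.94217978]] [[368.83408745 242.59068997]]
```

View pics/s4.png

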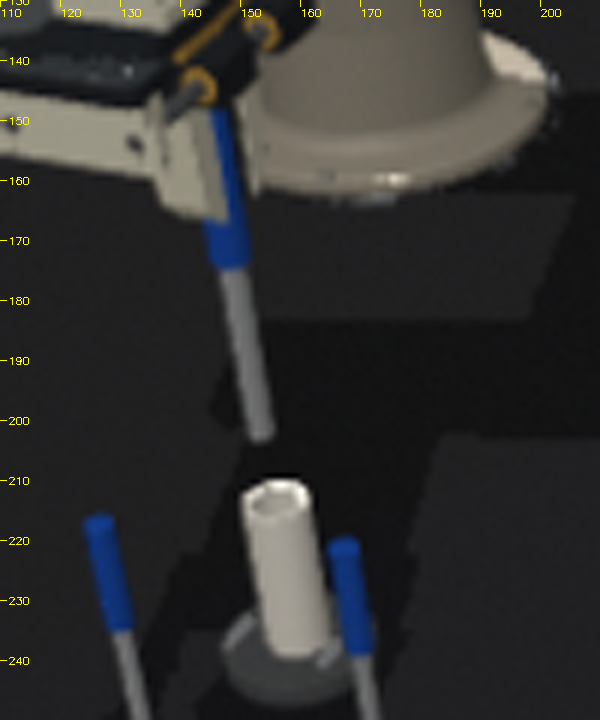

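View pics/t4.png

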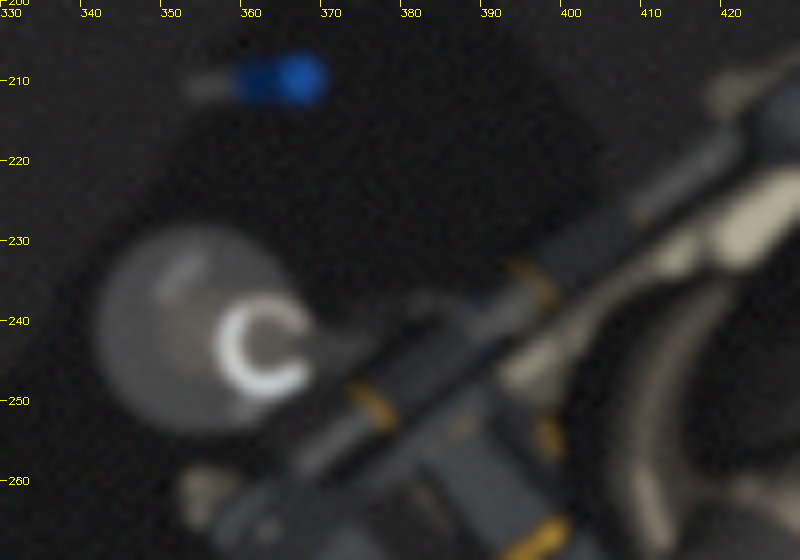

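```bash
python3 - <<'E'
from h import *
print(delta([537.8,-27.2,266.5],Rdown(2.19)))
E
```

```text
(array([ 1.93965125e-02, -2.10001291e+01,  1.66201537e+01]), array([-0.00109619,  0.00249806, -0.00053264]))
```

Emit:
{"api": "arm_command", "payload": {
  "plan": [
    {"tx": 0,"ty": -1,"tz": 0.8,"wx": 0,"wy": 0,"wz": 0,"jaw": -1},
    {"tx": 0,"ty": -2,"tz": 1.6,"wx": 0,"wy": 0,"wz": 0,"jaw": -1},
    {"tx": 0,"ty": -2.5,"tz": 2,"wx": 0,"wy": 0,"wz": 0,"jaw": -1},
    {"tx": 0,"ty": -2.5,"tz": 2,"wx": 0,"wy": 0,"wz": 0,"jaw": -1},
    {"tx": 0,"ty": -2.5,"tz": 2,"wx": 0,"wy": 0,"wz": 0,"jaw": -1},
    {"tx": 0,"ty": -2.5,"tz": 2,"wx": 0,"wy": 0,"wz": 0,"jaw": -1},
    {"tx": 0,"ty": -2.5,"tz": 2,"wx": 0,"wy": 0,"wz": 0,"jaw": -1},
    {"tx": 0,"ty": -2.5,"tz": 2,"wx": 0,"wy": 0,"wz": 0,"jaw": -1},
    {"tx": 0,"ty": -2,"tz": 1.6,"wx": 0,"wy": 0,"wz": 0,"jaw": -1},
    {"tx": 0,"ty": -1,"tz": 0.6,"wx": 0,"wy": 0,"wz": 0,"jaw": -1},
    {"tx": 0,"ty": 0,"tz": 0,"wx": 0,"wy": 0,"wz": 0,"jaw": -1},
    {"tx": 0,"ty": 0,"tz": 0,"wx": 0,"wy": 0,"wz": 0,"jaw": -1}
  ]
}}

```text
time: 10.05
tool_pos: [538.1, -28.1, 270.4]
tcp_rot: [1.432, 1.57, -2.662]
contact_force: [0.2, 0.1, -0.3]
grip_width: 16.8
```

```bash
python3 - <<'E'
from h import *
p,R,o=tool();print(o['time'],p,o['grip_width'],o['contact_force'],o['joint_positions'])
print(delta([537.8,-27.2,189.5],Rdown(2.19)))
s=imaging.capture('scene');crop(s,200,120,310,220,7,'s5.png')
g=p+3*R[:,0];tip=g-[0,0,136.5];print(tip,proj('scene',[tip]))
E
```

```text
10.05 [538.13668486 -28.13014003 270.41675375] 16.763099227893075 [ 0.17471164  0.14907215 -0.29193276] [-1.94231699e-01  3.51989782e-01  1.44811226e+00 -4.64519244e-04
  1.34205722e+00 -2.38333363e+00]
(array([ 7.79166379, -0.0323014 ,  0.09449509]), array([-0.00079261,  0.00010061, -0.00071804]))
[538.13475511 -28.1311437  130.91675453] [[247.56404092 182.16158682]]
```

View pics/s5.png

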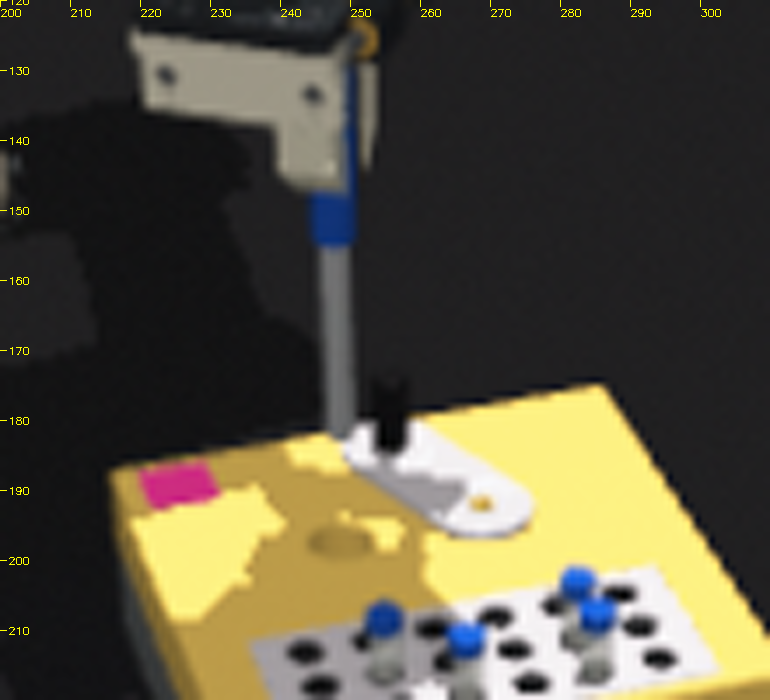

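Emit:
{"api": "arm_command", "payload": {
  "plan": [
    {"tx": 1,"ty": 0,"tz": 0.05,"wx": 0,"wy": 0,"wz": 0,"jaw": -1},
    {"tx": 2,"ty": 0,"tz": 0.05,"wx": 0,"wy": 0,"wz": 0,"jaw": -1},
    {"tx": 2,"ty": 0,"tz": 0,"wx": 0,"wy": 0,"wz": 0,"jaw": -1},
    {"tx": 1,"ty": 0,"tz": 0,"wx": 0,"wy": 0,"wz": 0,"jaw": -1},
    {"tx": 0.5,"ty": 0,"tz": 0,"wx": 0,"wy": 0,"wz": 0,"jaw": -1},
    {"tx": 0.3,"ty": 0,"tz": 0,"wx": 0,"wy": 0,"wz": 0,"jaw": -1},
    {"tx": 0.3,"ty": 0,"tz": 0,"wx": 0,"wy": 0,"wz": 0,"jaw": -1},
    {"tx": 0,"ty": 0,"tz": 0,"wx": 0,"wy": 0,"wz": 0,"jaw": -1}
  ]
}}

```text
time: 10.9
tool_pos: [538.1, -27.0, 200.1]
tcp_rot: [-2.351, 1.57, -0.162]
contact_force: [-0.9, -0.9, 0.0]
grip_width: 17.5
```

Emit:
{"api": "arm_command", "payload": {
  "plan": [
    {"tx": 0.2,"ty": 0,"tz": 0,"wx": 0,"wy": 0,"wz": 0,"jaw": -1},
    {"tx": 0.2,"ty": 0,"tz": 0,"wx": 0,"wy": 0,"wz": 0,"jaw": -1},
    {"tx": 0,"ty": 0,"tz": 0,"wx": 0,"wy": 0,"wz": 0,"jaw": -1}
  ]
}}

```text
time: 11.2
tool_pos: [538.1, -27.0, 196.1]
tcp_rot: [-2.354, 1.569, -0.165]
contact_force: [0.3, 0.1, 3.2]
grip_width: 17.4
```

Emit:
{"api": "arm_command", "payload": {
  "plan": [
    {"tx": 0.2,"ty": 0,"tz": 0,"wx": 0,"wy": 0,"wz": 0,"jaw": -1},
    {"tx": 0.1,"ty": 0,"tz": 0,"wx": 0,"wy": 0,"wz": 0,"jaw": -1},
    {"tx": 0,"ty": 0,"tz": 0,"wx": 0,"wy": 0,"wz": 0,"jaw": -1}
  ]
}}

```text
time: 11.5
tool_pos: [538.0, -27.0, 192.7]
tcp_rot: [-2.361, 1.57, -0.172]
contact_force: [0.1, -0.0, 3.6]
grip_width: 17.8
```

Emit:
{"api": "arm_command", "payload": {
  "plan": [
    {"tx": 0.1,"ty": 0,"tz": 0,"wx": 0,"wy": 0,"wz": 0,"jaw": -1},
    {"tx": 0,"ty": 0,"tz": 0,"wx": 0,"wy": 0,"wz": 0,"jaw": -1}
  ]
}}

```text
time: 11.7
tool_pos: [538.2, -26.9, 192.4]
tcp_rot: [-2.334, 1.569, -0.145]
contact_force: [0.4, 0.8, 8.0]
grip_width: 17.6
```

Emit:
{"api": "arm_command", "payload": {
  "plan": [
    {"tx": 0.1,"ty": 0,"tz": 0,"wx": 0,"wy": 0,"wz": 0,"jaw": -1},
    {"tx": 0,"ty": 0,"tz": 0,"wx": 0,"wy": 0,"wz": 0,"jaw": -1}
  ]
}}

```text
time: 11.9
tool_pos: [538.4, -26.9, 192.3]
tcp_rot: [-2.319, 1.568, -0.13]
contact_force: [-2.0, 0.6, 13.4]
grip_width: 16.9
```

The force climbed from 4 to 13 N with no further travel, at an estimated tip height of 53 mm, so the button is at its stop. Next I retract.

Emit:
{"api": "arm_command", "payload": {
  "plan": [
    {"tx": -0.5,"ty": 0,"tz": 0,"wx": 0,"wy": 0,"wz": 0,"jaw": -1},
    {"tx": -1.5,"ty": 0,"tz": 0,"wx": 0,"wy": 0,"wz": 0,"jaw": -1},
    {"tx": -2.5,"ty": 0,"tz": 0,"wx": 0,"wy": 0,"wz": 0,"jaw": -1},
    {"tx": -2.5,"ty": 0,"tz": 0,"wx": 0,"wy": 0,"wz": 0,"jaw": -1},
    {"tx": -1,"ty": 0,"tz": 0,"wx": 0,"wy": 0,"wz": 0,"jaw": -1},
    {"tx": 0,"ty": 0,"tz": 0,"wx": 0,"wy": 0,"wz": 0,"jaw": -1}
  ]
}}

```text
time: 12.5
tool_pos: [538.0, -26.9, 271.3]
tcp_rot: [-2.305, 1.569, -0.116]
contact_force: [-1.0, 0.7, -0.4]
grip_width: 17.6
```

```bash
python3 - <<'E'
from h import *
p,R,o=tool();print(o['time'],p,o['grip_width'],o['contact_force'])
print(delta([460.4,-281.1,p[2]-3],Rdown(2.19)))
E
```

```text
12.5 [538.01589002 -26.91585471 271.27807672] 17.573070276782136 [-0.95906449  0.68488147 -0.39236688]
(array([-6.72566024e-03,  2.10577061e+01, -1.62146558e+01]), array([-0.00096873, -0.00094717,  0.00104789]))
```

Emit:
{"api": "arm_command", "payload": {
  "plan": [
    {"tx": 0,"ty": 1,"tz": -0.8,"wx": 0,"wy": 0,"wz": 0,"jaw": -1},
    {"tx": 0,"ty": 2,"tz": -1.6,"wx": 0,"wy": 0,"wz": 0,"jaw": -1},
    {"tx": 0,"ty": 2.5,"tz": -1.9,"wx": 0,"wy": 0,"wz": 0,"jaw": -1},
    {"tx": 0,"ty": 2.5,"tz": -1.9,"wx": 0,"wy": 0,"wz": 0,"jaw": -1},
    {"tx": 0,"ty": 2.5,"tz": -1.9,"wx": 0,"wy": 0,"wz": 0,"jaw": -1},
    {"tx": 0,"ty": 2.5,"tz": -1.9,"wx": 0,"wy": 0,"wz": 0,"jaw": -1},
    {"tx": 0,"ty": 2.5,"tz": -1.9,"wx": 0,"wy": 0,"wz": 0,"jaw": -1},
    {"tx": 0,"ty": 2.5,"tz": -1.9,"wx": 0,"wy": 0,"wz": 0,"jaw": -1},
    {"tx": 0,"ty": 2,"tz": -1.6,"wx": 0,"wy": 0,"wz": 0,"jaw": -1},
    {"tx": 0,"ty": 1.06,"tz": -0.81,"wx": 0,"wy": 0,"wz": 0,"jaw": -1},
    {"tx": 0,"ty": 0,"tz": 0,"wx": 0,"wy": 0,"wz": 0,"jaw": -1},
    {"tx": 0,"ty": 0,"tz": 0,"wx": 0,"wy": 0,"wz": 0,"jaw": -1}
  ]
}}

```text
time: 13.7
tool_pos: [459.9, -280.5, 270.0]
tcp_rot: [-0.06, 1.569, 2.128]
contact_force: [0.6, -0.7, -0.9]
grip_width: 17.6
```

```bash
python3 - <<'E'
from h import *
p,R,o=tool();print(o['time'],p,o['grip_width'],o['contact_force'],o['joint_positions'])
s=imaging.capture('scene');crop(s,110,130,210,250,6,'s6.png')
t=imaging.capture('top');crop(t,330,200,430,270,8,'t6.png')
g=p+3*R[:,0]
tip=g-[0,0,136.3];print(tip,proj('scene',[tip,g-[0,0,46.3]]),proj('top',[tip]))
print(delta([460.4,-281.1,153.3],Rdown(2.19)))
E
```

```text
13.7 [ 459.86694792 -280.453418    269.96045418] 17.64390194899425 [ 0.63710941 -0.69519585 -0.92802037] [-6.90275867e-01  3.52420202e-01  1.44874459e+00  5.92688734e-04
  1.34215355e+00 -2.87906539e+00]
[ 459.86405885 -280.44878625  130.66045915] [[153.38658995 201.20907682]
 [148.3279643  172.34288363]] [[367.11084636 243.8945646 ]]
(array([11.41574224,  0.06654698, -0.11147694]), array([0.00020716, 0.00084268, 0.00028916]))
```

View pics/s6.png

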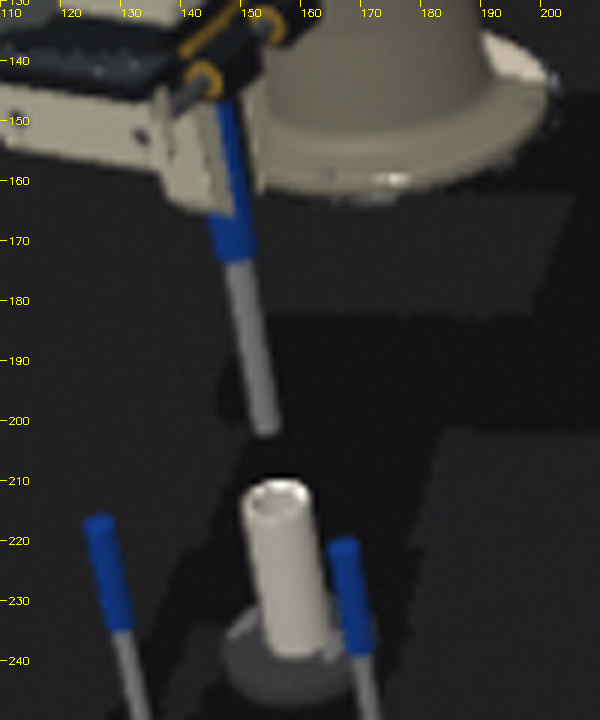

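View pics/t6.png

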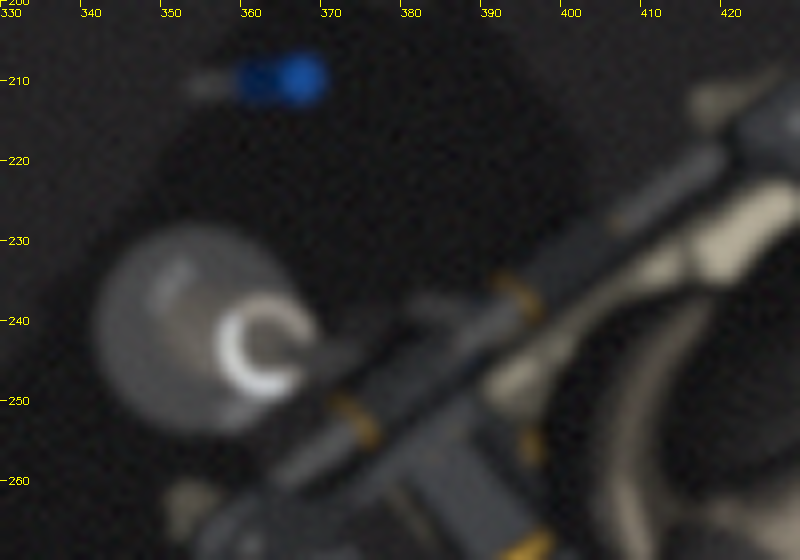

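Emit:
{"api": "arm_command", "payload": {
  "plan": [
    {"tx": 0.5,"ty": 0.05,"tz": -0.08,"wx": 0,"wy": 0,"wz": 0,"jaw": -1},
    {"tx": 1.5,"ty": 0,"tz": 0,"wx": 0,"wy": 0,"wz": 0,"jaw": -1},
    {"tx": 1,"ty": 0,"tz": 0,"wx": 0,"wy": 0,"wz": 0,"jaw": -1},
    {"tx": 0.5,"ty": 0,"tz": 0,"wx": 0,"wy": 0,"wz": 0,"jaw": -1},
    {"tx": 0.4,"ty": 0,"tz": 0,"wx": 0,"wy": 0,"wz": 0,"jaw": -1},
    {"tx": 0.4,"ty": 0,"tz": 0,"wx": 0,"wy": 0,"wz": 0,"jaw": -1},
    {"tx": 0.4,"ty": 0,"tz": 0,"wx": 0,"wy": 0,"wz": 0,"jaw": -1},
    {"tx": 0,"ty": 0,"tz": 0,"wx": 0,"wy": 0,"wz": 0,"jaw": -1}
  ]
}}

```text
time: 14.6
tool_pos: [460.0, -281.9, 223.3]
tcp_rot: [0.118, 1.57, 2.307]
contact_force: [-0.4, -0.2, -1.2]
grip_width: 17.7
```

```bash
python3 - <<'E'
from h import *
p,R,o=tool();print(o['time'],p,o['grip_width'],o['contact_force'],o['moment'])
s=imaging.capture('scene');crop(s,110,130,210,250,6,'s7.png')
print(delta([460.4,-281.1,153.3],Rdown(2.19)))
E
```

```text
14.6 [ 460.02869913 -281.89591063  223.29803271] 17.74164176089636 [-0.40179398 -0.20866136 -1.24030071] [0.07570573 0.03929856 0.02417985]
(array([ 6.73016499, -0.0734339 ,  0.05201894]), array([-1.05138769e-03,  2.71693214e-04,  2.19593092e-05]))
```

View pics/s7.png

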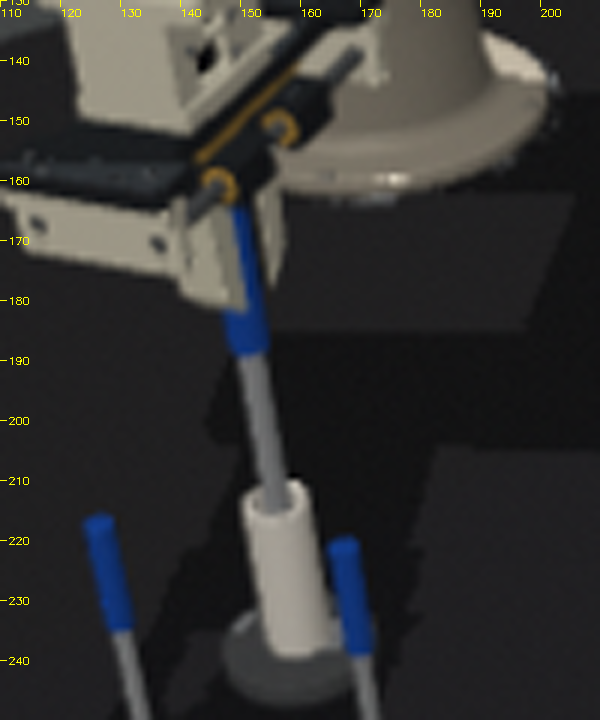

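The shank is inside the mouth at (155,213) and there is no contact force, so I go on down.

Emit:
{"api": "arm_command", "payload": {
  "plan": [
    {"tx": 0.5,"ty": 0,"tz": 0,"wx": 0,"wy": 0,"wz": 0,"jaw": -1},
    {"tx": 1,"ty": 0,"tz": 0,"wx": 0,"wy": 0,"wz": 0,"jaw": -1},
    {"tx": 1,"ty": 0,"tz": 0,"wx": 0,"wy": 0,"wz": 0,"jaw": -1},
    {"tx": 1,"ty": 0,"tz": 0,"wx": 0,"wy": 0,"wz": 0,"jaw": -1},
    {"tx": 1,"ty": 0,"tz": 0,"wx": 0,"wy": 0,"wz": 0,"jaw": -1},
    {"tx": 1,"ty": 0,"tz": 0,"wx": 0,"wy": 0,"wz": 0,"jaw": -1},
    {"tx": 0.5,"ty": 0,"tz": 0,"wx": 0,"wy": 0,"wz": 0,"jaw": -1},
    {"tx": 0.3,"ty": 0,"tz": 0,"wx": 0,"wy": 0,"wz": 0,"jaw": -1},
    {"tx": 0.2,"ty": 0,"tz": 0,"wx": 0,"wy": 0,"wz": 0,"jaw": -1},
    {"tx": 0,"ty": 0,"tz": 0,"wx": 0,"wy": 0,"wz": 0,"jaw": -1}
  ]
}}

```text
time: 15.65
tool_pos: [460.2, -282.0, 158.7]
tcp_rot: [-2.521, 1.571, -0.332]
contact_force: [-0.5, -0.7, -1.0]
grip_width: 17.6
```

Emit:
{"api": "arm_command", "payload": {
  "plan": [
    {"tx": 0.15,"ty": 0,"tz": 0,"wx": 0,"wy": 0,"wz": 0,"jaw": -1},
    {"tx": 0,"ty": 0,"tz": 0,"wx": 0,"wy": 0,"wz": 0,"jaw": -1}
  ]
}}

```text
time: 15.85
tool_pos: [460.2, -282.0, 157.3]
tcp_rot: [-2.666, 1.57, -0.477]
contact_force: [-1.1, -0.2, -0.5]
grip_width: 17.2
```

Emit:
{"api": "arm_command", "payload": {
  "plan": [
    {"tx": 0.1,"ty": 0,"tz": 0,"wx": 0,"wy": 0,"wz": 0,"jaw": -1},
    {"tx": 0,"ty": 0,"tz": 0,"wx": 0,"wy": 0,"wz": 0,"jaw": -1}
  ]
}}

```text
time: 16.05
tool_pos: [460.3, -282.1, 156.5]
tcp_rot: [-2.69, 1.57, -0.501]
contact_force: [0.1, -0.6, 0.6]
grip_width: 17.4
```

Emit:
{"api": "arm_command", "payload": {
  "plan": [
    {"tx": 0.05,"ty": 0,"tz": 0,"wx": 0,"wy": 0,"wz": 0,"jaw": -1},
    {"tx": 0,"ty": 0,"tz": 0,"wx": 0,"wy": 0,"wz": 0,"jaw": -1}
  ]
}}

```text
time: 16.25
tool_pos: [460.4, -282.2, 156.4]
tcp_rot: [-2.784, 1.57, -0.595]
contact_force: [-0.3, 0.8, 5.3]
grip_width: 17.3
```

It is bottomed at the same height at which it was gripped. I release it.

Emit:
{"api": "arm_command", "payload": {
  "plan": [
    {"tx": 0,"ty": 0,"tz": 0,"wx": 0,"wy": 0,"wz": 0,"jaw": -0.55},
    {"tx": 0,"ty": 0,"tz": 0,"wx": 0,"wy": 0,"wz": 0,"jaw": -0.4},
    {"tx": 0,"ty": 0,"tz": 0,"wx": 0,"wy": 0,"wz": 0,"jaw": -0.2},
    {"tx": 0,"ty": 0,"tz": 0,"wx": 0,"wy": 0,"wz": 0,"jaw": 0},
    {"tx": 0,"ty": 0,"tz": 0,"wx": 0,"wy": 0,"wz": 0,"jaw": 0.2},
    {"tx": 0,"ty": 0,"tz": 0,"wx": 0,"wy": 0,"wz": 0,"jaw": 0.2},
    {"tx": 0,"ty": 0,"tz": 0,"wx": 0,"wy": 0,"wz": 0,"jaw": 0.2}
  ]
}}

```text
time: 16.95
tool_pos: [460.1, -282.0, 155.6]
tcp_rot: [-0.43, 1.571, 1.759]
contact_force: [-0.3, 0.4, 0.6]
grip_width: 54.7
```

```bash
python3 - <<'E'
from h import *
p,R,o=tool();print(o['time'],p,o['grip_width'],o['contact_force'],o['moment'])
s=imaging.capture('scene');crop(s,110,130,210,250,6,'s8.png')
E
```

```text
16.95 [ 460.14709672 -281.98227053  155.64385458] 54.72181200108289 [-0.26515294  0.36610271  0.62111289] [0.0629713  0.0875036  0.03241524]
```

View pics/s8.png

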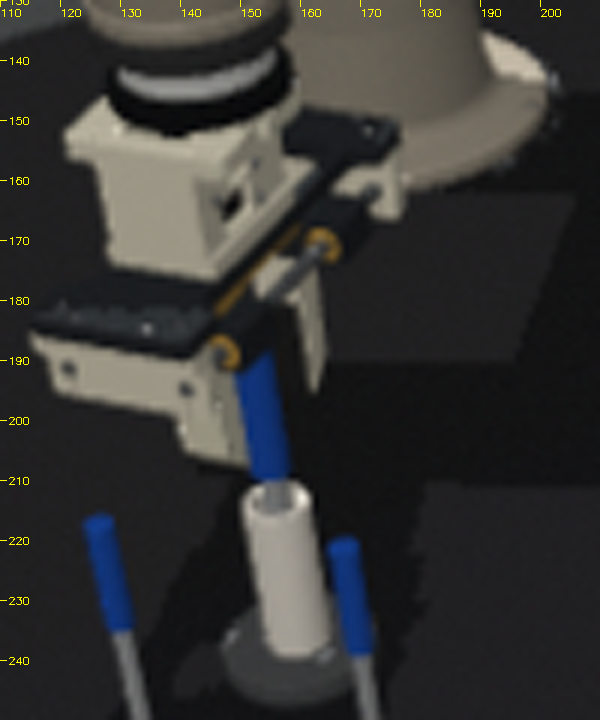

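Emit:
{"api": "arm_command", "payload": {
  "plan": [
    {"tx": -0.7,"ty": 0,"tz": 0,"wx": 0,"wy": 0,"wz": 0,"jaw": 0.2},
    {"tx": -2,"ty": 0,"tz": 0,"wx": 0,"wy": 0,"wz": 0,"jaw": 0.2},
    {"tx": -3,"ty": 0,"tz": 0,"wx": 0,"wy": 0,"wz": 0,"jaw": 0.2},
    {"tx": -3,"ty": 0,"tz": 0,"wx": 0,"wy": 0,"wz": 0,"jaw": 0.2},
    {"tx": -1,"ty": 0,"tz": 0,"wx": 0,"wy": 0,"wz": 0,"jaw": 0.2},
    {"tx": 0,"ty": 0,"tz": 0,"wx": 0,"wy": 0,"wz": 0,"jaw": 0.2}
  ]
}}

```text
time: 17.6
tool_pos: [460.7, -282.4, 254.4]
tcp_rot: [-2.856, 1.567, -0.667]
contact_force: [-0.3, 1.2, -0.8]
grip_width: 55.1
```

```bash
python3 - <<'E'
from h import *
p,R,o=tool();print(o['time'],p,o['grip_width'])
s=imaging.capture('scene');crop(s,120,160,300,240,4,'s9.png');crop(s,205,165,305,225,7,'s9b.png')
t=imaging.capture('top');crop(t,195,140,320,260,5,'t9.png')
piv=np.array([558.05,29.0]);q=-.347
for th in (1.1,1.15,1.2):
    u=np.array([-np.sin(th),-np.cos(th)]);c,s_=np.cos(q),np.sin(q)
    w=piv+60*np.array([c*u[0]-s_*u[1],s_*u[0]+c*u[1]])
    print(th,w,proj('scene',[*w,121]),proj('top',[*w,121]),proj('scene',[*w,85]),proj('top',[*w,85]),delta([*w,245],Rdown(2.19)))
E
```

```text
17.6 [ 460.67490995 -282.38667329  254.35723715] 55.13771512409583
1.1 [498.50917904  21.5911783 ] [[253.66614982 173.65656541]] [[245.68253748 230.35595703]] [[253.94381663 183.97268659]] [[245.8530052  229.87989081]] (array([  0.3993297 , -20.73221615,  22.46436554]), array([-0.0009891 ,  0.00152385, -0.0002734 ]))
1.15 [498.2133028   24.57623817] [[254.42894956 173.28682478]] [[244.49816424 230.49541796]] [[254.6951933  183.59607692]] [[244.71210672 230.014208  ]] (array([  0.39968566, -20.88111325,  22.72477057]), array([-0.0009891 ,  0.00152385, -0.0002734 ]))
1.2 [498.06698715  27.57235514] [[255.22294565 172.93765532]] [[243.30832135 230.57531271]] [[255.47735818 183.24046571]] [[243.56594161 230.0911489 ]] (array([  0.40002627, -21.0428391 ,  22.97740842]), array([-0.0009891 ,  0.00152385, -0.0002734 ]))
```

View pics/s9.png

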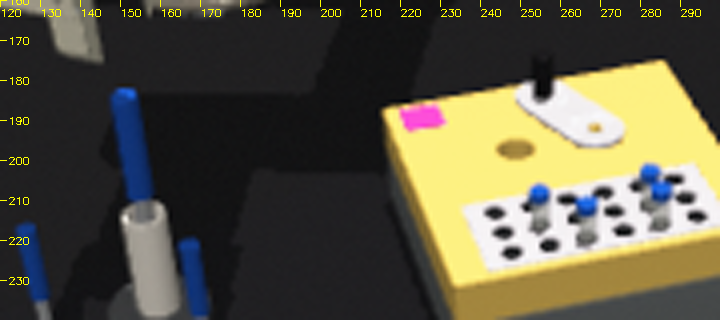

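View pics/s9b.png

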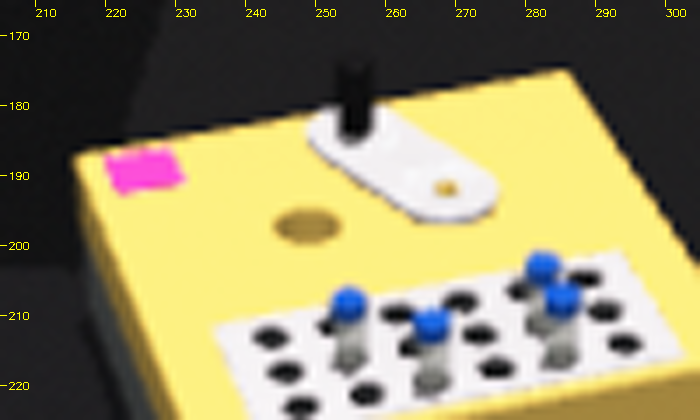

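View pics/t9.png

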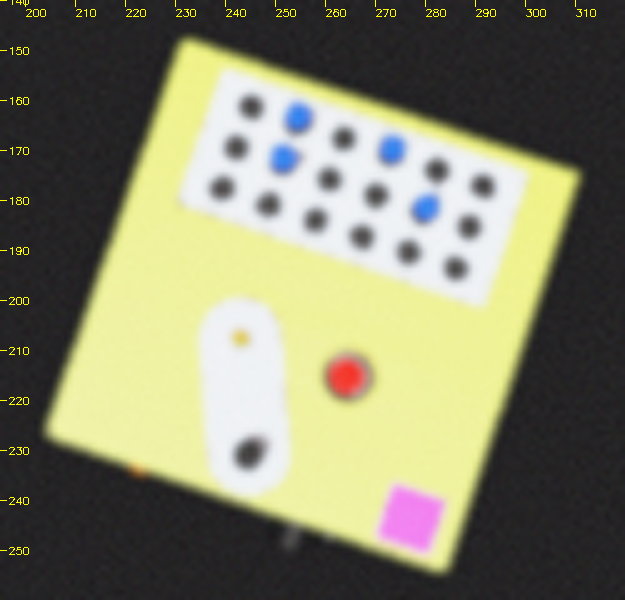

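The rod stands in the holder with its handle top at (151,184). The port and red button are visible at (264,215) in the top view. The knob is at θ≈1.17, so I go to it now.

Emit:
{"api": "arm_command", "payload": {
  "plan": [
    {"tx": 0,"ty": -1.5,"tz": 1.6,"wx": 0,"wy": 0,"wz": 0,"jaw": 0},
    {"tx": 0,"ty": -2.7,"tz": 2.95,"wx": 0,"wy": 0,"wz": 0,"jaw": -0.1},
    {"tx": 0,"ty": -2.7,"tz": 2.95,"wx": 0,"wy": 0,"wz": 0,"jaw": -0.3},
    {"tx": 0,"ty": -2.7,"tz": 2.95,"wx": 0,"wy": 0,"wz": 0,"jaw": -0.3},
    {"tx": 0,"ty": -2.7,"tz": 2.95,"wx": 0,"wy": 0,"wz": 0,"jaw": -0.3},
    {"tx": 0,"ty": -2.7,"tz": 2.95,"wx": 0,"wy": 0,"wz": 0,"jaw": -0.3},
    {"tx": 0,"ty": -2.7,"tz": 2.95,"wx": 0,"wy": 0,"wz": 0,"jaw": -0.3},
    {"tx": 0,"ty": -2.1,"tz": 2.3,"wx": 0,"wy": 0,"wz": 0,"jaw": -0.3},
    {"tx": 0,"ty": -1.15,"tz": 1.22,"wx": 0,"wy": 0,"wz": 0,"jaw": -0.3},
    {"tx": 0,"ty": 0,"tz": 0,"wx": 0,"wy": 0,"wz": 0,"jaw": -0.3},
    {"tx": 0,"ty": 0,"tz": 0,"wx": 0,"wy": 0,"wz": 0,"jaw": -0.3}
  ]
}}

```text
time: 18.8
tool_pos: [498.1, 25.4, 251.5]
tcp_rot: [0.979, 1.568, -3.114]
contact_force: [-0.2, 0.2, -0.0]
grip_width: 32.3
```

```bash
python3 - <<'E'
from h import *
p,R,o=tool();print(o['time'],p,o['grip_width'],o['joint_positions'])
print(delta([498.1,25.8,110],Rdown(2.19)))
E
```

```text
18.8 [498.063258    25.36351771 251.47323001] 32.34332603154766 [-1.02729110e-01  2.92968620e-01  1.58752283e+00 -3.35028428e-04
  1.26353722e+00 -2.29259012e+00]
(array([13.84726832, -0.05717522,  0.01403069]), array([-3.72736584e-05,  1.37008362e-03, -2.03934274e-03]))
```

Emit:
{"api": "arm_command", "payload": {
  "plan": [
    {"tx": 2,"ty": -0.05,"tz": 0,"wx": 0,"wy": 0,"wz": 0,"jaw": -0.3},
    {"tx": 3,"ty": 0,"tz": 0,"wx": 0,"wy": 0,"wz": 0,"jaw": -0.3},
    {"tx": 3,"ty": 0,"tz": 0,"wx": 0,"wy": 0,"wz": 0,"jaw": -0.3},
    {"tx": 2,"ty": 0,"tz": 0,"wx": 0,"wy": 0,"wz": 0,"jaw": -0.3},
    {"tx": 1.3,"ty": 0,"tz": 0,"wx": 0,"wy": 0,"wz": 0,"jaw": -0.3},
    {"tx": 1.3,"ty": 0,"tz": 0,"wx": 0,"wy": 0,"wz": 0,"jaw": -0.3},
    {"tx": 1.2,"ty": 0,"tz": 0,"wx": 0,"wy": 0,"wz": 0,"jaw": -0.3},
    {"tx": 0,"ty": 0,"tz": 0,"wx": 0,"wy": 0,"wz": 0,"jaw": -0.5},
    {"tx": 0,"ty": 0,"tz": 0,"wx": 0,"wy": 0,"wz": 0,"jaw": -0.5}
  ]
}}

```text
time: 19.7
tool_pos: [499.0, 25.2, 114.7]
tcp_rot: [0.841, 1.57, 3.03]
contact_force: [0.2, 0.3, -0.2]
grip_width: 23.6
```

```bash
python3 - <<'E'
from h import *
p,R,o=tool();print(o['time'],p,o['grip_width'],o['contact_force'])
piv=np.array([558.05,29.0]);q=-.347
prev=None
for th in [1.17]+list(np.arange(1.1,-.11,-.1)):
    u=np.array([-np.sin(th),-np.cos(th)]);c,s_=np.cos(q),np.sin(q)
    w=piv+60*np.array([c*u[0]-s_*u[1],s_*u[0]+c*u[1]])
    d,_=delta([*w,110]);
    print(round(th,1),w.round(1),d.round(2),None if prev is None else (d-prev).round(3));prev=d
E
```

```text
19.7 [499.03316934  25.18382033 114.68066094] 23.645420012928756 [ 0.16402691  0.26767982 -0.19132531]
1.2 [498.1  25.8] [0.17 0.04 0.1 ] None
1.1 [498.5  21.6] [ 0.17  0.25 -0.26] [-0.     0.212 -0.363]
1.0 [499.5  15.7] [ 0.17  0.51 -0.8 ] [-0.     0.257 -0.542]
0.9 [501.2   9.9] [ 0.17  0.71 -1.37] [-0.     0.202 -0.565]
0.8 [503.4   4.3] [ 0.17  0.85 -1.95] [-0.     0.145 -0.582]
0.7 [506.1  -1. ] [ 0.17  0.94 -2.54] [-0.     0.086 -0.594]
0.6 [509.3  -6. ] [ 0.17  0.97 -3.14] [-0.     0.026 -0.599]
0.5 [513.1 -10.7] [ 0.17  0.93 -3.74] [-0.    -0.034 -0.599]
0.4 [517.3 -15. ] [ 0.17  0.84 -4.34] [-0.    -0.093 -0.592]
0.3 [521.9 -18.9] [ 0.17  0.69 -4.92] [-0.    -0.152 -0.58 ]
0.2 [526.8 -22.2] [ 0.17  0.48 -5.48] [-0.    -0.209 -0.562]
0.1 [532.1 -25.1] [ 0.17  0.21 -6.02] [-0.    -0.264 -0.538]
-0.0 [537.6 -27.4] [ 0.17 -0.1  -6.52] [-0.    -0.317 -0.509]
-0.1 [543.4 -29.2] [ 0.17 -0.47 -7.  ] [-0.    -0.366 -0.475]
```

Emit:
{"api": "arm_command", "payload": {
  "plan": [
    {"tx": 0.1,"ty": 0.25,"tz": -0.26,"wx": 0,"wy": 0,"wz": 0,"jaw": -0.5},
    {"tx": 0,"ty": 0.26,"tz": -0.54,"wx": 0,"wy": 0,"wz": 0,"jaw": -0.5},
    {"tx": 0,"ty": 0.2,"tz": -0.57,"wx": 0,"wy": 0,"wz": 0,"jaw": -0.5},
    {"tx": 0,"ty": 0.14,"tz": -0.58,"wx": 0,"wy": 0,"wz": 0,"jaw": -0.5},
    {"tx": 0,"ty": 0.09,"tz": -0.59,"wx": 0,"wy": 0,"wz": 0,"jaw": -0.5},
    {"tx": 0,"ty": 0.03,"tz": -0.6,"wx": 0,"wy": 0,"wz": 0,"jaw": -0.5},
    {"tx": 0,"ty": -0.03,"tz": -0.6,"wx": 0,"wy": 0,"wz": 0,"jaw": -0.5},
    {"tx": 0,"ty": -0.09,"tz": -0.59,"wx": 0,"wy": 0,"wz": 0,"jaw": -0.5},
    {"tx": 0,"ty": -0.15,"tz": -0.58,"wx": 0,"wy": 0,"wz": 0,"jaw": -0.5},
    {"tx": 0,"ty": -0.21,"tz": -0.56,"wx": 0,"wy": 0,"wz": 0,"jaw": -0.5},
    {"tx": 0,"ty": -0.26,"tz": -0.54,"wx": 0,"wy": 0,"wz": 0,"jaw": -0.5},
    {"tx": 0,"ty": -0.32,"tz": -0.51,"wx": 0,"wy": 0,"wz": 0,"jaw": -0.5},
    {"tx": 0,"ty": 0,"tz": 0,"wx": 0,"wy": 0,"wz": 0,"jaw": -0.5}
  ]
}}

```text
time: 21.0
tool_pos: [538.7, -27.3, 113.8]
tcp_rot: [-2.367, 1.569, -0.178]
contact_force: [-0.6, -0.6, 0.1]
grip_width: 23.0
```

Emit:
{"api": "arm_command", "payload": {
  "plan": [
    {"tx": 0,"ty": -0.12,"tz": -0.16,"wx": 0,"wy": 0,"wz": 0,"jaw": -0.5},
    {"tx": 0,"ty": 0,"tz": 0,"wx": 0,"wy": 0,"wz": 0,"jaw": -0.5}
  ]
}}

```text
time: 21.2
tool_pos: [539.7, -27.5, 113.8]
tcp_rot: [-2.21, 1.57, -0.021]
contact_force: [-0.1, -0.5, -0.0]
grip_width: 22.7
```

Emit:
{"api": "arm_command", "payload": {
  "plan": [
    {"tx": 0,"ty": -0.12,"tz": -0.16,"wx": 0,"wy": 0,"wz": 0,"jaw": -0.5},
    {"tx": 0,"ty": 0,"tz": 0,"wx": 0,"wy": 0,"wz": 0,"jaw": -0.5}
  ]
}}

```text
time: 21.4
tool_pos: [541.4, -28.1, 113.7]
tcp_rot: [-1.344, 1.571, 0.845]
contact_force: [-0.5, 0.6, -0.2]
grip_width: 22.6
```

Emit:
{"api": "arm_command", "payload": {
  "plan": [
    {"tx": 0,"ty": -0.12,"tz": -0.16,"wx": 0,"wy": 0,"wz": 0,"jaw": -0.5},
    {"tx": 0,"ty": 0,"tz": 0,"wx": 0,"wy": 0,"wz": 0,"jaw": -0.5}
  ]
}}

```text
time: 21.6
tool_pos: [543.3, -28.7, 113.7]
tcp_rot: [-0.473, 1.571, 1.716]
contact_force: [-1.3, 1.1, 0.5]
grip_width: 23.0
```

```bash
python3 - <<'E'
from h import *
p,R,o=tool();print(o['time'],p,o['grip_width'],o['contact_force'])
s=imaging.capture('scene');crop(s,205,150,305,225,7,'s10.png')
E
```

```text
21.6 [543.33581775 -28.73576308 113.71037008] 23.01822468231072 [-1.28327607  1.09409554  0.54445033]
```

View pics/s10.png

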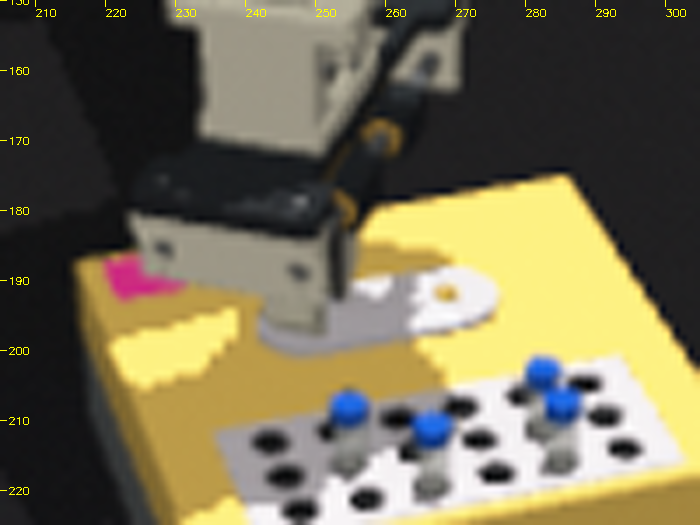

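Emit:
{"api": "arm_command", "payload": {
  "plan": [
    {"tx": 0,"ty": -0.12,"tz": -0.16,"wx": 0,"wy": 0,"wz": 0,"jaw": -0.5},
    {"tx": 0,"ty": 0,"tz": 0,"wx": 0,"wy": 0,"wz": 0,"jaw": -0.5}
  ]
}}

```text
time: 21.85
tool_pos: [543.8, -28.7, 113.4]
tcp_rot: [0.577, 1.567, 2.766]
contact_force: [-5.1, 3.4, 3.2]
grip_width: 23.1
```

Emit:
{"api": "arm_command", "payload": {
  "plan": [
    {"tx": 0,"ty": -0.06,"tz": -0.08,"wx": 0,"wy": 0,"wz": 0,"jaw": -0.5},
    {"tx": 0,"ty": 0,"tz": 0,"wx": 0,"wy": 0,"wz": 0,"jaw": -0.5}
  ]
}}

```text
time: 22.05
tool_pos: [544.0, -28.6, 113.3]
tcp_rot: [0.597, 1.565, 2.786]
contact_force: [-8.3, 4.0, 4.3]
grip_width: 23.1
```

Force is rising with no travel, so the cover is against its stop. I back off to centre the jaws, open them and lift.

Emit:
{"api": "arm_command", "payload": {
  "plan": [
    {"tx": 0,"ty": 0.2,"tz": 0.3,"wx": 0,"wy": 0,"wz": 0,"jaw": -0.5},
    {"tx": 0,"ty": 0.1,"tz": 0.15,"wx": 0,"wy": 0,"wz": 0,"jaw": -0.3},
    {"tx": 0,"ty": 0,"tz": 0,"wx": 0,"wy": 0,"wz": 0,"jaw": -0.3},
    {"tx": -1,"ty": 0,"tz": 0,"wx": 0,"wy": 0,"wz": 0,"jaw": -0.3},
    {"tx": -3,"ty": 0,"tz": 0,"wx": 0,"wy": 0,"wz": 0,"jaw": -0.3},
    {"tx": -4,"ty": 0,"tz": 0,"wx": 0,"wy": 0,"wz": 0,"jaw": -0.3},
    {"tx": -4,"ty": 0,"tz": 0,"wx": 0,"wy": 0,"wz": 0,"jaw": -0.3},
    {"tx": -2,"ty": 0,"tz": 0,"wx": 0,"wy": 0,"wz": 0,"jaw": 0},
    {"tx": 0,"ty": 2,"tz": 4,"wx": 0,"wy": 0,"wz": 0,"jaw": 0},
    {"tx": 0,"ty": 2,"tz": 4,"wx": 0,"wy": 0,"wz": 0,"jaw": 0},
    {"tx": 0,"ty": 2,"tz": 4,"wx": 0,"wy": 0,"wz": 0,"jaw": 0},
    {"tx": 0,"ty": 1,"tz": 2,"wx": 0,"wy": 0,"wz": 0,"jaw": 0},
    {"tx": 0,"ty": 0,"tz": 0,"wx": 0,"wy": 0,"wz": 0,"jaw": 0}
  ]
}}

```text
time: 23.35
tool_pos: [401.0, 46.8, 254.9]
tcp_rot: [-2.045, 1.57, 0.145]
contact_force: [-0.1, 0.6, -0.3]
grip_width: 46.3
```

```bash
python3 - <<'E'
from h import *
p,R,o=tool();print(o['time'],p,o['grip_width'],o['contact_force'])
s=imaging.capture('scene');cv2.imwrite('pics/scene11.png',s);crop(s,205,165,305,225,7,'s11.png')
t=imaging.capture('top');crop(t,195,140,420,260,3,'t11.png')
E
```

```text
23.35 [400.95023575  46.82029888 254.86236097] 46.29675364469321 [-0.1276292   0.57465383 -0.28434153]
```

View pics/s11.png

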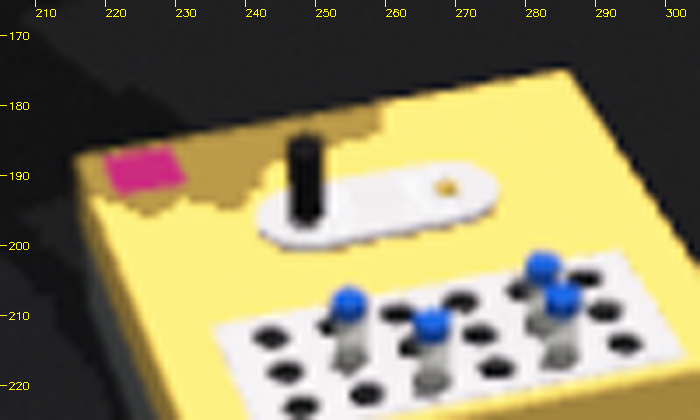

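View pics/scene11.png

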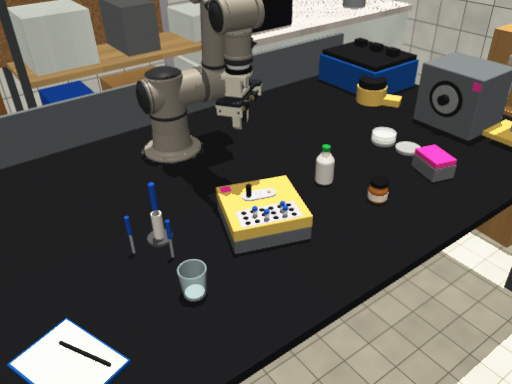

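View pics/t11.png

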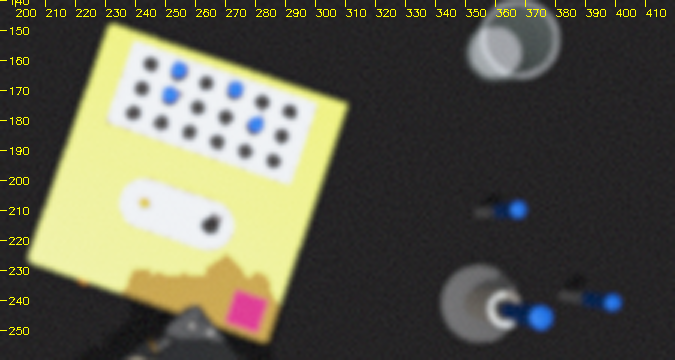

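The cover is shut, with the knob at (248,190) as at the start. The rod stands in its holder at (152,195), and the bystanders have not moved.

```bash
python3 -c "
from plant import bot; print(bot.close_job())"
```

```text
the job is handed in; nothing more can be done
None
```

I did the whole job in the order asked and handed it in after about 23.5 s of robot time; no verdict was reported.

- **Cover open:** I swung it to about 1.17 rad using the open jaws around the knob. The port was clear.
- **Button:** I pushed it with the rod's tip. The tip stopped about 53 mm up, and the force rose from about 4 N to 13 N with no more travel, so it was against its stop. This comes from the force and the arm's position, as the later pictures don't show how deep the button sits.
- **Rod:** I lowered it into the holder until it touched the floor, then let go. It touched at the same height as when I gripped it, and the last pictures show it standing in the holder.
- **Cover shut:** I pushed it until the force rose to about 9 N with almost no further movement. The last picture shows the knob back where it started, over the port.

In the last scene picture the bottle, beaker, jar and small pens are where they started. The arm ended clear of everything, and no check failed or disagreed beyond 1 pixel (about 2–3 mm).

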